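# Tighten a tap's bonnet nut with a ratchet spanner

### The job

The right-hand valve of the sink tap has a new cartridge and its brass bonnet nut is only finger-tight. Take the ratchet spanner from the rubber mat, fit its ring end fully down over that leaning nut and tighten the nut clockwise until it stops, swinging the handle back and forth so that the ratchet slips on the return strokes. Then lift the spanner off and lay it flat on the mat again; keep the gripper itself off the tap, and leave the other things on the worktop where they are.

Things in the scene. Friction and masses are not known exactly. Their poses are not given: they have to be found in the camera images.
- tap: Fixed chrome mixing tap, 270 mm wide; origin on the worktop midway between its feet, which stand 203 mm apart along its y; front (-x) to the robot. Its two valves lean 35 deg to its -x. A spout 305 mm high rises at the origin and reaches to +y. The left (+y) valve has its lever; the right (-y) has a bare brass bonnet nut on a round collar 52 mm wide, with free room right and in front.
- nut_mid (a point): On the axis of the right valve's brass bonnet nut, 8 mm above the collar it stands on, 131 mm above the worktop; turns with the nut; z is the valve's axis, up and out. The nut is a hexagon 28 mm across flats and 20 mm high (its last 5 mm a round chamfer); flats face this point's +x, -x and every 60 deg. A spindle 11 mm thick stands 20 mm proud of it and passes through the ring.
- bonnet_nut (a joint): Turn of the bonnet nut in rad, growing clockwise seen from above (tightening). Starts at 1.0 to 1.7; 4.0 is fully home, a hard stop. Turning it takes about 0.3 N m (4 N at the middle of the spanner's handle); it stays where it is left.
- spanner: Loose steel ratchet spanner, 205 mm long, 0.35 kg, flat on the mat, right side up for tightening. Origin: ring's centre, underside; z up; handle along -x. Ring head 57 mm wide and open jaw 50 mm wide, both 16 mm thick. Handle 20 mm wide, 11 mm thick, underside 2.5 mm up, free to grip from 35 to 110 mm behind the origin. Balances 75 mm behind the origin; jaw tip 177 mm behind.
- spanner_grip (a point): Middle of the spanner's handle, 80 mm behind the ring's centre, at half its thickness (8 mm above the spanner's underside); axes as the spanner's.
- ring_mid (a point): Centre of the ring at half thickness (8 mm); z as the spanner's; turns with the ring's inner hexagon, a through hole 30 mm across flats, flats facing its +x, -x and every 60 deg. Fits the (greased) nut in six turns; coincides with nut_mid when the spanner sits on the collar. If the corners do not meet, rest it lightly and turn it clockwise until it drops on.
- ratchet (a joint): Turn in rad of the inner hexagon in the spanner's head: 0 at the start. Turning the spanner clockwise (from its top) drives the hexagon; the other way it slips with a light drag, in clicks of 15 deg, and this value grows. It cannot go back.
- mat: Black rubber mat, 200 mm (x) by 300 mm (y) by 4 mm thick, fixed to the worktop; origin at the centre of its underside.
- tap_lever: Bystander: loose chrome tap lever with a red disc, 130 mm long and 25 mm high, lying on the worktop; origin under its round end.
- screwdriver: Bystander: loose screwdriver with an orange handle, 190 mm long, lying on the worktop.
- spice_tub: Bystander: loose amber tub with yellow label and red cap, 76 mm across and 115 mm high, upright; origin under its centre.

How it is judged (in metres and radians):
On the way, in this order (a step that is already met when the one before it is completed fails the run):
1. the spanner's ring sits fully down over the bonnet nut (centres within 6 mm, axes within 9 degrees) (distance between ring_mid and nut_mid below 0.006 m and angle between the z axis of ring_mid and the z axis of nut_mid, either way round below 0.16 rad), for 0.2 s.
2. the nut is turned fully home (over 3.9 of 4.0 rad) with the spanner on it, the ratchet having slipped at least 0.4 rad in all on return strokes (value of joint bonnet_nut above 3.9 rad and value of joint ratchet above 0.4 rad and distance between ring_mid and nut_mid below 0.012 m), for 0.1 s.
At the end, for the whole second after the job is handed in: The bonnet nut is fully home (over 3.9 of 4.0 rad); the spanner lies flat on the mat (within 3.4 degrees of it, either side up, the middle of its handle over the mat) and at rest (value of joint bonnet_nut above 3.9 rad and x of spanner_grip in the frame of mat between -0.1 and 0.1 m and y of spanner_grip in the frame of mat between -0.15 and 0.15 m and z of spanner_grip in the frame of mat below 0.018 m and angle between the z axis of spanner and the z axis of mat, either way round below 0.06 rad and linear speed of spanner below 0.02 m/s); the robot touches nothing.
It fails at once if a bystander (tap lever, screwdriver or spice tub) is moved more than 25 mm (distance of any of tap_lever, screwdriver, spice_tub from where it was at the start of the episode above 0.025 m).
It fails at once if the gripper's fingers press on the tap or its nut with more than 4 N (contact force between the fingers and tap above 4 N).
It fails at once if the spanner is dropped (from some 60 mm or more) or slammed on the mat, over 160 N (contact force between spanner and mat above 160 N).
It also fails if it takes over 70 s, if anything falls off the work surface, if the arm or the gripper's body presses on something with over 40 N, if the wrist force passes 120 N, or if a joint passes its speed limit or range.

### The arm

A 6-joint arm with a two-finger parallel gripper is mounted at the origin on the work surface. World frame = base frame: x ahead of the robot, y to its left, z up, the work surface at z = 0. Lengths are in mm, angles in rad, forces in N, time in s.
With the tool pointing down it reaches from about 275 to 750 mm from the base axis. Payload 10.2 kg.
Tool frame: the origin (TCP) lies at the very end of the fingers, on their centre line; the grasp point (between the pads) lies 19 mm behind it; z points along the fingers, y is the direction in which the jaws open and shut (so a half turn about z gives the same grasp; the last joint's range is limited). The gripper opens to 85 mm and grips with 20 to 120 N. Pads are 22 mm wide; open, the fingers measure 114 mm over their backs; the gripper's body (76 mm by 85 mm) begins 54 mm behind the grasp point. The pads swing forward as they close: fully open they stand 13 mm farther back than shut.
Start: joints at [1.099, 0.313, 1.498, -0, 1.331, -0.223], TCP at [129.289, 508.837, 231.294] pointing down, gripper open.
Joint ranges: [-2.94, 2.94], [-0.97, 2.17], [0.19, 2.56], [-1.23, 4.37], [0.02, 3.11], [-2.88, 2.88]. Speed limits (rad/s): [2.39, 2.39, 3.01, 3.14, 3.14, 3.14].

### API

Orientations are given as a unit quaternion [w, x, y, z].
In Python, from rig import readout, cams, finish_job gives the robot as it stands. The module is installed in compiled form; this text tells all that it offers.
- The arm moves only by the tool carry_out, never from a script. Its argument "steps" is one flat list of numbers, 7 for each row, row after row: the shift along the tool's x, y, z in cm, then the turn, a rotation vector about the tool's x, y, z in units of 5 degrees (1.0 is 5 degrees), then the opening, from -1 (shut) to 1 (fully open), so that 0 is half open. In form: [x, y, z, ax, ay, az, hand, x, y, z, ax, ay, az, hand, ...]. A call has 1 to 20 rows; each row shifts and turns the commanded pose from where the row before left it, along the tool's axes as they then stand; what a row does not reach is not made up. A row lasts 1/12 s, in which the tool goes at most 41.7 mm and 7.16 degrees, less where a joint would pass 70% of its speed; a pose out of reach is approached as far as the arm can. A call with a gripper value outside its range is refused whole. The fingers move at their own pace and stop on an object; "grip_force" is the grip in N (left out, the last holds). Time passes only in rows, so rows that do not move let the fingers close. It gives the time, the measured TCP pose, the force and the opening at its end, in the units of the state.
- readout.sense(): the state, without advancing time (a new reading comes with each control period).
- cams.capture(name): name is "side" or "top" or "wrist"; returns the picture (420x560x3 uint8, red, green, blue); there is no depth.
- cams.calibration(name): a dict with "fx", "fy", "cx", "cy" (pixels), "R" (3x3) and "t" (3): a world point X has camera coordinates R X + t; the wrist camera has in their place "T_tool_cam" (4x4, takes a point from camera to tool coordinates, whose origin is the TCP and whose axes are the flange's). Camera axes: x right, y down, z forward; pixel columns grow to the right and rows downward; lengths in mm; the calibration is good to about 2 mm. A picture is of the moment at which its call begins: read the wrist's pose just before it. calibration takes no time and is no camera call.
- finish_job(): hands the job in, once; it reports no verdict.
The state is a dict: "time_s": time; "joints": joint angles; "dq": joint speeds; "tau": joint torques, N m; "eef_pos": TCP position; "ee_rot": TCP orientation; "force": force on the tool from outside, world axes, zero at the start; "wrist_torque": the same for the moment, N m; "grip_width": opening from 0.0 (shut) to 1.0 (fully open).
Only numpy, scipy, OpenCV 4.12 (cv2) and the standard library are available. Lean on these libraries where they do the work, as an engineer would, in place of code of your own. Each camera call takes 0.05 s, during which the arm holds its last target.

## Working session

There is one attempt and no reset: what is moved stays moved. The work goes in short steps, Python scripts to look and compute and a tool call to move; the robot and the scene stay as the last step left them, time stands still between calls to the robot, and variables do not carry over. Pictures are saved under pics/ and viewed, and the job is handed in when it is done.

Besides the shell and the picture viewer there is one more tool, called after "Call:" as name(argument=value, ...) on one line, values as JSON. carry_out: Moves the arm, as the interface text tells. Its arguments: {"type":"object","properties":{"steps":{"type":"array","items":{"type":"number"}},"grip_force":{"type":"number"}},"required":["steps"]}

```bash
ls; mkdir -p pics; python3 - <<'E'
from rig import readout,cams
import cv2,json
s=readout.sense();print(s)
for n in ["side","top","wrist"]:
    im=cams.capture(n);cv2.imwrite(f"pics/{n}0.png",im[:,:,::-1]);c=cams.calibration(n);print(n,c)
E
```

```text
pics
{'time_s': 0.0, 'joints': array([ 1.09861828e+00,  3.13477646e-01,  1.49842639e+00,  8.09448665e-06,
        1.33096103e+00, -2.23396132e-01]), 'dq': array([ 3.26055585e-05,  8.43480778e-04, -1.89333634e-03,  5.87270576e-04,
       -3.12380545e-04, -4.56926808e-04]), 'tau': array([ 1.44487763e-04, -4.12275732e+01, -2.59731621e+01, -2.07196676e-04,
        4.30741857e-03,  4.46552448e-06]), 'eef_pos': array([129.1623313 , 508.61386742, 230.72494204]), 'ee_rot': array([-2.20525585e-04,  1.24071353e-01,  9.92273095e-01, -5.96774888e-04]), 'force': array([-1.31965551,  0.15660632,  0.19908183]), 'wrist_torque': array([-0.01071448, -0.03312197, -0.01678503]), 'grip_width': 1.0014010465180117}
side {'fx': 516.2084578391735, 'fy': 516.2084578391735, 'cx': 273.57251607839044, 'cy': 206.33369461330773, 'R': array([[-0.9173184 , -0.39814678,  0.00246969],
       [-0.27787707,  0.63575355, -0.72014009],
       [ 0.28515135, -0.66128403, -0.69382429]]), 't': array([ 485.81861103,  265.79505382, 1031.08424205])}
top {'fx': 468.3210907629228, 'fy': 468.3210907629228, 'cx': 281.13167445175503, 'cy': 203.9725845483931, 'R': array([[-0.00978341, -0.9999287 ,  0.00684709],
       [-0.98333027,  0.00837725, -0.18163538],
       [ 0.18156506, -0.00850997, -0.98334211]]), 't': array([ -73.27180624,  584.02660277, 1037.1499392 ])}
wrist {'fx': 345.47415786780755, 'fy': 345.47415786780755, 'cx': 275.87330981920195, 'cy': 206.12897419907046, 'T_tool_cam': array([[ 1.14230027e-04, -9.51435509e-01, -3.07848109e-01,
         7.97021063e+01],
       [ 9.99999667e-01,  3.57430035e-04, -7.33613859e-04,
         7.71931638e-01],
       [ 8.08020436e-04, -3.07847923e-01,  9.51435233e-01,
        -1.42642440e+02],
       [ 0.00000000e+00,  0.00000000e+00,  0.00000000e+00,
         1.00000000e+00]])}
```

View pics/side0.png

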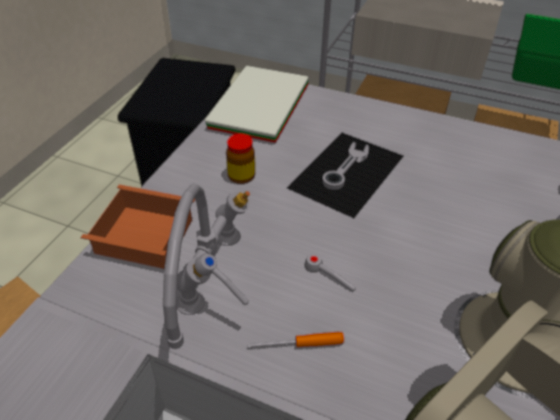

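View pics/top0.png

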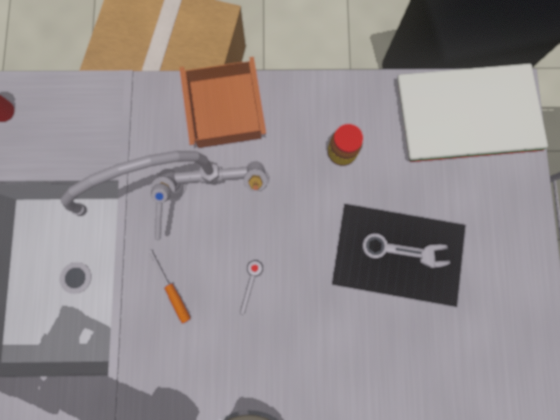

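View pics/wrist0.png

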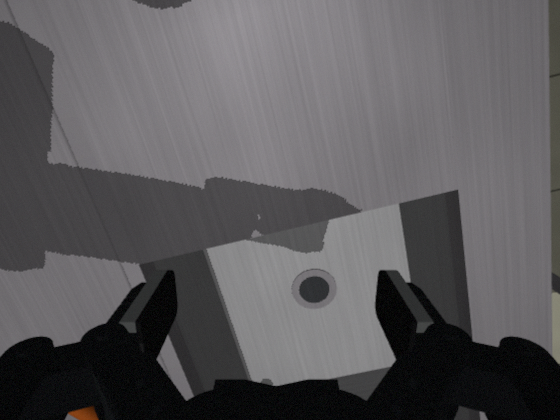

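The top picture shows the mat at (400,255) with the spanner's ring at (375,246) and jaw at (437,256). The brass nut is at (256,182) and the tub at (345,145). In the side view the nut is at (241,200) and the ring at (333,180).

```bash
cat > h.py <<'E'
import numpy as np,cv2
from rig import readout,cams
from scipy.spatial.transform import Rotation as Ro
def rot(q): return Ro.from_quat([q[1],q[2],q[3],q[0]]).as_matrix()
def pose():
    s=readout.sense(); T=np.eye(4);T[:3,:3]=rot(s['ee_rot']);T[:3,3]=s['eef_pos'];return T
def cam(n,T=None):
    c=cams.calibration(n)
    if n=='wrist':
        W=T@c['T_tool_cam'];R=W[:3,:3].T;t=-R@W[:3,3]
    else: R,t=np.array(c['R']),np.array(c['t'])
    K=np.array([[c['fx'],0,c['cx']],[0,c['fy'],c['cy']],[0,0,1]])
    return K,R,t
def ray(C,p):
    K,R,t=C;d=R.T@np.linalg.solve(K,[p[0],p[1],1.]);return -R.T@t,d/np.linalg.norm(d)
def onz(C,p,z):
    o,d=ray(C,p);return o+d*(z-o[2])/d[2]
def onplane(C,p,P,n):
    o,d=ray(C,p);return o+d*((P-o)@n)/(d@n)
def proj(C,X):
    K,R,t=C;x=K@(R@np.asarray(X,float)+t);return x[:2]/x[2]
def tri(obs):
    A=np.zeros((3,3));b=np.zeros(3)
    for C,p in obs:
        o,d=ray(C,p);M=np.eye(3)-np.outer(d,d);A+=M;b+=M@o
    X=np.linalg.solve(A,b);return X,[np.linalg.norm(np.cross(X-ray(C,p)[0],ray(C,p)[1])) for C,p in obs]
def shot(n,name):
    T=pose();im=cams.capture(n);cv2.imwrite(f'pics/{name}.png',im[:,:,::-1]);return im,cam(n,T),T
E
python3 - <<'E'
from h import *
t=cv2.imread('pics/top0.png');s=cv2.imread('pics/side0.png')
def crop(im,x,y,w,h,k): return cv2.resize(im[y:y+h,x:x+w],None,fx=k,fy=k,interpolation=cv2.INTER_CUBIC)
cv2.imwrite('pics/c1.png',crop(t,140,130,160,120,5))
cv2.imwrite('pics/c2.png',crop(t,325,195,150,112,5))
cv2.imwrite('pics/c3.png',crop(s,140,170,150,112,5))
cv2.imwrite('pics/c4.png',crop(s,280,120,130,97,5))
E
```

```text
(no output)
```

View pics/c1.png

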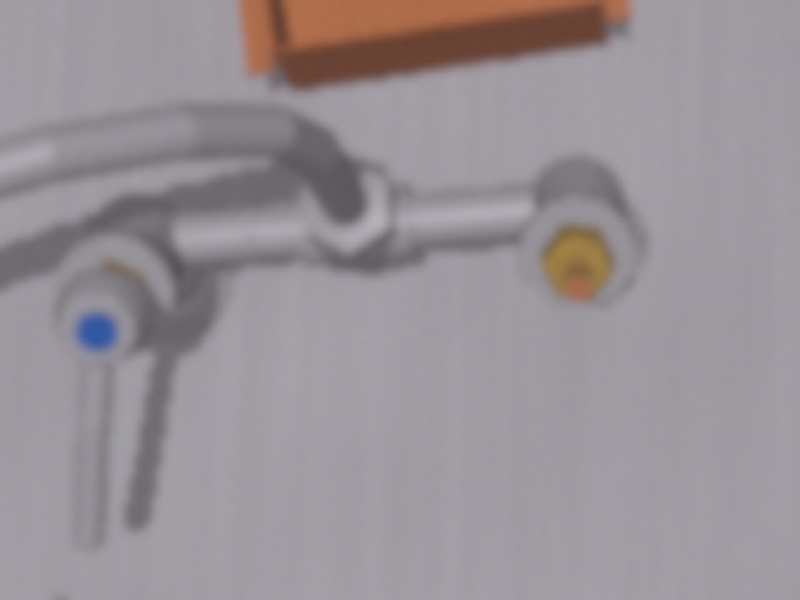

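View pics/c2.png

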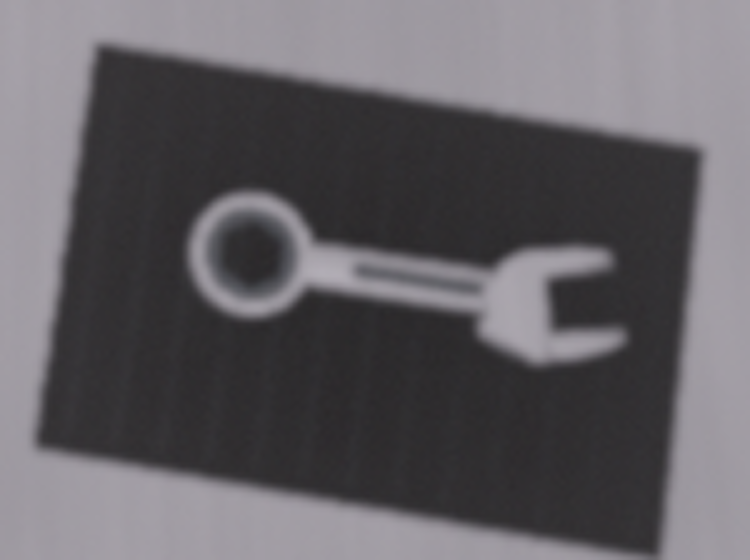

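View pics/c3.png

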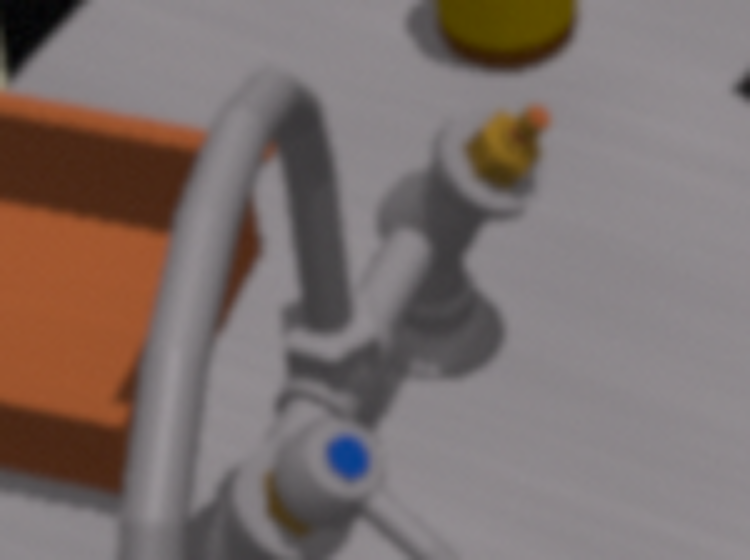

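View pics/c4.png

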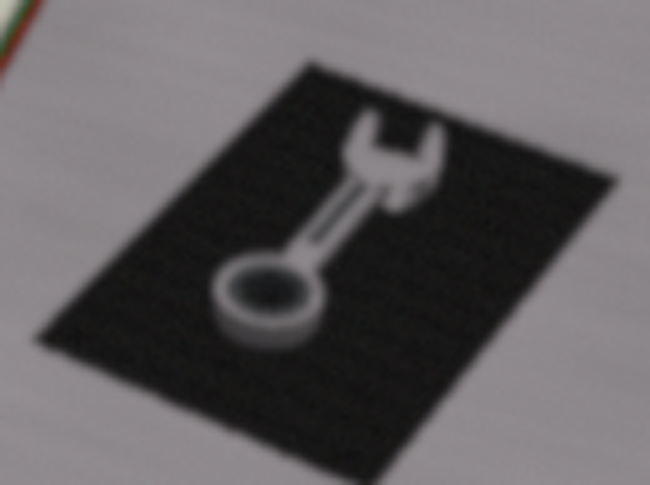

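```bash
python3 - <<'E'
from h import *
np.set_printoptions(precision=1,suppress=True)
T=cam('top');S=cam('side')
def c(p,x,y,k=5): return [(p[0]+.5)/k-.5+x,(p[1]+.5)/k-.5+y]
c1=lambda p:c(p,140,130); c2=lambda p:c(p,325,195); c3=lambda p:c(p,140,170); c4=lambda p:c(p,280,120)
print('mat',[onz(T,c2(p),4) for p in [(98,43),(703,150),(660,555),(35,445)]])
print('mat side',[onz(S,c4(p),4) for p in [(310,62),(618,180),(370,487),(37,340)]])
print('ring',onz(T,c2((250,255)),20),onz(S,c4((270,290)),20),'slot',onz(T,c2((357,270)),17),onz(T,c2((480,290)),17))
print('jaw',onz(T,c2((613,257)),20),onz(T,c2((627,335)),20))
print('tip',tri([(T,c1((580,288))),(S,c3((539,115)))]))
a=onz(T,c1((350,222)),100);print('bar',[onz(T,c1(p),95) for p in [(175,240),(310,230),(400,222),(540,212)]])
E
```

```text
mat [array([ 593.1, -233. ,    4. ]), array([ 537.9, -524.8,    4. ]), array([ 346.2, -488.9,    4. ]), array([ 400. , -196.5,    4. ])]
mat side [array([ 537.8, -524.7,    4. ]), array([ 344.4, -486.9,    4. ]), array([ 400.1, -197.3,    4. ]), array([ 592. , -231.9,    4. ])]
ring [ 487.5 -299.2   20. ] [ 488.3 -300.6   20. ] slot [ 480.2 -350.3   17. ] [ 470.2 -408.1   17. ]
jaw [ 485.  -471.4   20. ] [ 448.2 -475.2   20. ]
tip (array([601.3, -23.9, 156.8]), [np.float64(0.4039653833365395), np.float64(0.4039653833365556)])
bar [array([638.4, 161.9,  95. ]), array([642.5, 101. ,  95. ]), array([645.9,  60.4,  95. ]), array([650.1,  -3. ,  95. ])]
```

```bash
cat >> h.py <<'E'
from scipy.linalg import expm,logm
np.set_printoptions(precision=2,suppress=True)
yaw=np.radians(4.06); th=np.radians(35)
def setnut(yawd):
    global tx,ty,A,DN,RT
    y=np.radians(yawd);tx=np.array([np.cos(y),np.sin(y),0]);ty=np.array([-np.sin(y),np.cos(y),0])
    A=-np.sin(th)*tx+np.array([0,0,np.cos(th)]);DN=-np.cos(th)*tx-np.array([0,0,np.sin(th)]);RT=-ty
setnut(4.06)
NUT=np.array([619.6,-22.6,130.8])
def eng(phi,back=0,g=7.,L=80.,nut=None):
    """tool pose with the ring on the nut; g = TCP beyond handle mid plane"""
    nut=NUT if nut is None else nut
    p=np.radians(phi);h=np.cos(p)*DN+np.sin(p)*RT
    T=np.eye(4);x=-h;z=-A;T[:3,0]=x;T[:3,1]=np.cross(z,x);T[:3,2]=z
    T[:3,3]=nut+L*h+z*(g-back);return T
def rows(T0,T1,N=None,mm=35.,deg=6.):
    D=np.linalg.inv(T0)@T1
    w=Ro.from_matrix(D[:3,:3]).as_rotvec()
    if N is None: N=int(max(np.ceil(np.linalg.norm(D[:3,3])/mm),np.ceil(np.degrees(np.linalg.norm(w))/deg),1))
    d=np.real(expm(np.real(logm(D))/N))
    v=np.r_[d[:3,3]/10,np.degrees(Ro.from_matrix(d[:3,:3]).as_rotvec())/5]
    v=np.round(v,3)
    print(N,'rows of',v.tolist());
    E=app(T0,v,N);print('  err mm',E[:3,3]-T1[:3,3],'end',E[:3,3]);return E
def app(T,v,N=1):
    T=T.copy()
    for _ in range(N):
        M=np.eye(4);M[:3,3]=np.array(v[:3])*10;M[:3,:3]=Ro.from_rotvec(np.radians(np.array(v[3:6])*5)).as_matrix();T=T@M
    return T
def down(p,azx):
    a=np.radians(azx);T=np.eye(4);T[:3,0]=[np.cos(a),np.sin(a),0];T[:3,2]=[0,0,-1];T[:3,1]=np.cross(T[:3,2],T[:3,0]);T[:3,3]=p;return T
E
python3 - <<'E'
from h import *
S=cam('top')
for n,p,z in [('lever disc',(255,268),25),('lever end',(243,312),10),('tub top',(348,138),115),('spout end',(70,203),200),('blue lever tip',(158,238),120)]: print(n,onz(S,p,z))
T0=pose()
az=52.;W1=down([380*np.cos(np.radians(60)),380*np.sin(np.radians(60)),290],165.7)
E=rows(T0,W1)
V=eng(60,60);print(V)
W2=down([395*np.cos(np.radians(-9)),395*np.sin(np.radians(-9)),290],60)
E=rows(E,W2); E=rows(E,V)
E
```

```text
lever disc [437.33 -16.44  25.  ]
lever end [336.87  12.12  10.  ]
tub top [ 722.17 -230.51  115.  ]
spout end [561.92 346.2  200.  ]
blue lever tip [498.87 187.74 120.  ]
6 rows of [-1.72, -2.651, -0.984, -0.002, -0.0, 0.002]
  err mm [-0.02  0.   -0.01] end [189.98 329.09 289.99]
[[  0.35   0.74   0.57 561.5 ]
 [  0.89  -0.45   0.04 -96.18]
 [  0.29   0.5   -0.82 151.27]
 [  0.     0.     0.     1.  ]]
18 rows of [-2.821, 0.066, -0.0, -0.0, -0.0, 1.174]
  err mm [ 0.1   0.07 -0.12] end [390.24 -61.73 289.88]
7 rows of [0.429, 1.905, 2.579, -0.848, 0.53, -0.112]
  err mm [-0.03  0.02 -0.05] end [561.47 -96.17 151.22]
```

Call:
carry_out(steps=[-1.72,-2.65,-0.98,0,0,0,1,-1.72,-2.65,-0.98,0,0,0,1,-1.72,-2.65,-0.98,0,0,0,1,-1.72,-2.65,-0.98,0,0,0,1,-1.72,-2.65,-0.98,0,0,0,1,-1.72,-2.65,-0.98,0,0,0,1])

```text
time_s: 0.65
eef_pos: [190.1, 327.9, 290.3]
ee_rot: [-0.0, 0.124, 0.992, -0.0]
force: [1.6, 0.4, 0.9]
grip_width: 1.001
```

Call:
carry_out(steps=[-2.82,0.07,0,0,0,1.174,1,-2.82,0.07,0,0,0,1.174,1,-2.82,0.07,0,0,0,1.174,1,-2.82,0.07,0,0,0,1.174,1,-2.82,0.07,0,0,0,1.174,1,-2.82,0.07,0,0,0,1.174,1,-2.82,0.07,0,0,0,1.174,1,-2.82,0.07,0,0,0,1.174,1,-2.82,0.07,0,0,0,1.174,1,-2.82,0.07,0,0,0,1.174,1,-2.82,0.07,0,0,0,1.174,1,-2.82,0.07,0,0,0,1.174,1,-2.82,0.07,0,0,0,1.174,1,-2.82,0.07,0,0,0,1.174,1,-2.82,0.07,0,0,0,1.174,1,-2.82,0.07,0,0,0,1.174,1,-2.82,0.07,0,0,0,1.174,1,-2.82,0.07,0,0,0,1.174,1])

```text
time_s: 2.15
eef_pos: [390.8, -62.2, 289.9]
ee_rot: [-0.0, 0.867, 0.498, -0.0]
force: [1.1, -0.2, -0.8]
grip_width: 1.0
```

Call:
carry_out(steps=[0.43,1.9,2.58,-0.85,0.53,-0.11,1,0.43,1.9,2.58,-0.85,0.53,-0.11,1,0.43,1.9,2.58,-0.85,0.53,-0.11,1,0.43,1.9,2.58,-0.85,0.53,-0.11,1,0.43,1.9,2.58,-0.85,0.53,-0.11,1,0.43,1.9,2.58,-0.85,0.53,-0.11,1,0,0,0,0,0,0,1,0,0,0,0,0,0,1])

```text
time_s: 2.82
eef_pos: [532.4, -90.9, 163.3]
ee_rot: [0.12, 0.822, 0.508, 0.228]
force: [-0.6, 0.1, 0.7]
grip_width: 0.999
```

```bash
python3 - <<'E'
from h import *
im,C,T=shot('wrist','w1');print(T,readout.sense()['joints'],readout.sense()['time_s']);print(proj(C,NUT),proj(C,NUT+32*A))
E
```

```text
[[  0.38   0.78   0.5  532.42]
 [  0.89  -0.46   0.03 -90.94]
 [  0.25   0.43  -0.87 163.28]
 [  0.     0.     0.     1.  ]] [-0.52  0.2   1.94  0.5   0.62 -0.41] 2.8667
[316.2   83.01] [318.3   84.17]
```

View pics/w1.png

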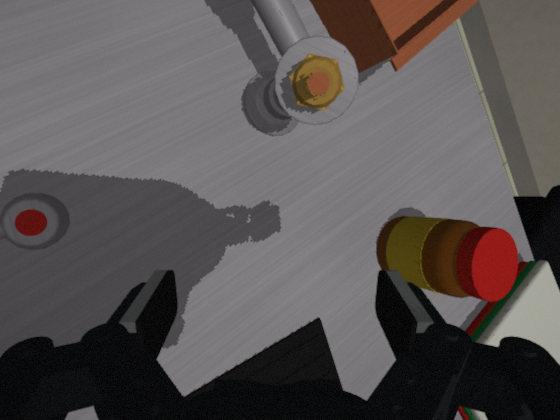

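Spindle tip appears at (318,82), collar at (316,80); the prediction was (318,84), so the nut estimate holds. I'll zoom for the hexagon's phase.

```bash
python3 - <<'E'
from h import *
im=cv2.imread('pics/w1.png')
x,y,w=266,30,100
cv2.imwrite('pics/w1c.png',cv2.resize(im[y:y+w,x:x+w],None,fx=6,fy=6,interpolation=cv2.INTER_CUBIC))
E
```

```text
(no output)
```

View pics/w1c.png

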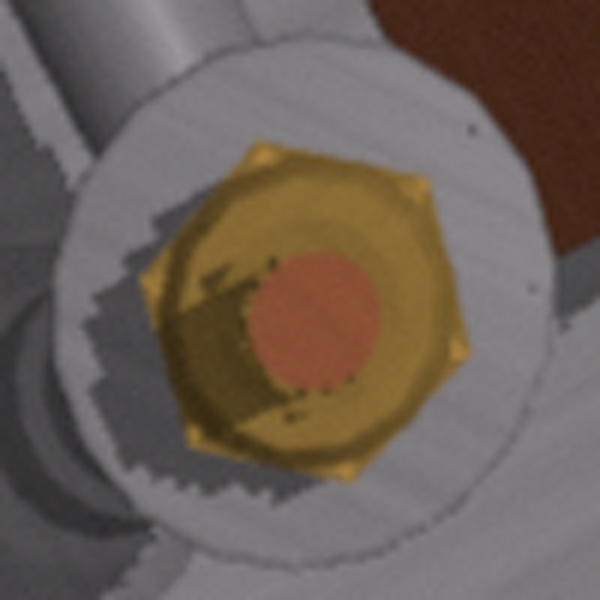

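```bash
python3 - <<'E'
from h import *
C=cam('wrist',np.block([[rot([0.12,0.822,0.508,0.228]),np.array([[532.42],[-90.94],[163.28]])],[np.zeros((1,3)),np.ones((1,1))]]))
T=np.array([[0,0,0]]) 
K=C[0]
u=lambda p:[(p[0]+.5)/6-.5+266,(p[1]+.5)/6-.5+30]
cor=[(262,145),(427,183),(467,348),(347,478),(195,440),(145,285)]
P=np.array([onplane(C,u(p),NUT+7*A,A) for p in cor]);c=P.mean(0)
print('c',c,'nut_mid',c-7*A,'r',np.linalg.norm(P-c,axis=1))
d=P-c;phi=np.degrees(np.arctan2(d@RT,d@DN));print(phi,np.mod(phi,60))
tip=onplane(C,u((315,320)),NUT+32*A,A);print('tip->',tip-32*A)
col=onplane(C,u((303,302)),NUT-8*A,A);print('col->',col+8*A)
TT=cam('top');S=cam('side')
s=tri([(C,u((315,320))),(TT,[255.6,187.2]),(S,[247.4,192.6])]);print(s, s[0]-32*A)
# axis from wrist: choose yaw consistency
E
```

```text
c [615.82 -22.34 136.72] nut_mid [619.83 -22.06 130.99] r [15.66 15.77 15.6  15.61 15.44 15.68]
[-103.07 -163.21  138.64   76.26   17.18  -40.7 ] [16.93 16.79 18.64 16.26 17.18 19.3 ]
tip-> [619.72 -21.98 130.92]
col-> [620.3  -21.15 131.36]
(array([601.22, -23.58, 157.21]), [np.float64(0.3221693203356353), np.float64(0.577296574071489), np.float64(0.3186762453749838)]) [619.53 -22.28 130.99]
```

```bash
sed -i 's/^NUT=.*/NUT=np.array([619.7,-22.2,131.0])/' h.py; python3 - <<'E'
from h import *
T=pose();H=down([475.5,-379,110],81.1)
E=rows(T,H)
for i in range(1,14): print(app(T,np.r_[(0,0,0),(0,0,0)],0)[:3,3]) if 0 else None
D=np.real(logm(np.linalg.inv(T)@H))
for f in np.linspace(0,1,7): print((T@np.real(expm(D*f)))[:3,3])
E
```

```text
9 rows of [-3.308, 0.29, 0.258, 0.621, -0.245, -0.383]
  err mm [-0.    0.02  0.04] end [ 475.5  -378.98  110.04]
[532.67 -90.96 164.54]
[ 519.35 -137.14  150.9 ]
[ 507.29 -184.19  139.23]
[ 496.69 -232.03  129.43]
[ 487.75 -280.52  121.39]
[ 480.63 -329.55  114.96]
[ 475.5 -379.   110. ]
```

Call:
carry_out(steps=[-3.31,0.29,0.26,0.62,-0.245,-0.383,1,-3.31,0.29,0.26,0.62,-0.245,-0.383,1,-3.31,0.29,0.26,0.62,-0.245,-0.383,1,-3.31,0.29,0.26,0.62,-0.245,-0.383,1,-3.31,0.29,0.26,0.62,-0.245,-0.383,1,-3.31,0.29,0.26,0.62,-0.245,-0.383,1,-3.31,0.29,0.26,0.62,-0.245,-0.383,1,-3.31,0.29,0.26,0.62,-0.245,-0.383,1,-3.31,0.29,0.26,0.62,-0.245,-0.383,1,0,0,0,0,0,0,1,0,0,0,0,0,0,1,0,0,0,0,0,0,1])

```text
time_s: 3.87
eef_pos: [475.9, -378.8, 110.9]
ee_rot: [0.002, 0.76, 0.65, 0.001]
force: [0.3, -0.4, -0.2]
grip_width: 0.996
```

```bash
python3 - <<'E'
from h import *
im,C,T=shot('wrist','w2');np.save('T2.npy',T);print(T,readout.sense()['joints'],readout.sense()['time_s']);print(proj(C,[488,-300,20]))
E
```

```text
[[   0.16    0.99    0.    475.87]
 [   0.99   -0.16   -0.   -378.77]
 [  -0.      0.     -1.    110.85]
 [   0.      0.      0.      1.  ]] [-0.86  0.6   1.39  0.    1.15 -0.71] 3.9167
[276.17  93.9 ]
```

View pics/w2.png

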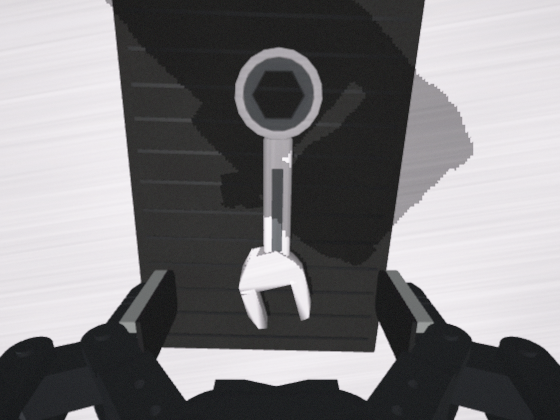

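Ring centre (278,93), handle running straight down the image to (277,250), with hexagon flats facing along the handle as expected.

```bash
python3 - <<'E'
from h import *
T=np.load('T2.npy');C=cam('wrist',T);im=cv2.imread('pics/w2.png')
g=cv2.cvtColor(im,cv2.COLOR_BGR2GRAY)
cv2.imwrite('pics/w2c.png',cv2.resize(im[35:265,220:340],None,fx=2.6,fy=2.6))
for r in [150,170,190,210,230,245]: print(r,np.where(g[r,240:320]>90)[0][[0,-1]]+240)
for r in [70,93,115]: 
    k=np.where(g[r,225:335]>90)[0]+225;print(r,k[[0,-1]])
k=np.where(g[30:150,278]>90)[0]+30;print(k)
c=onz(C,(278.3,93),20);h=onz(C,(277.3,235),17.5);print(c,h,np.degrees(np.arctan2(*(c-h)[[1,0]])),np.linalg.norm(c-h))
E
```

```text
150 [263 291]
170 [263 291]
190 [263 290]
210 [263 290]
230 [263 289]
245 [263 289]
70 [240 316]
93 [235 321]
115 [240 316]
[ 47  48  49  50  51  52  53  54  55  56  57 130 131 132 133 134 135 136
 137 138 139 140 141 142 143 144 145 146 147 148 149]
[ 489.44 -299.67   20.  ] [ 473.46 -397.98   17.5 ] 80.7688487450749 99.62815407598302
```

Call:
carry_out(steps=[0,0,2.6,0,0,0.1,1,0,0,2.6,0,0,0,1,0,0,2.6,0,0,0,1,0,0,1.8,0,0,0,1,0,0,0.9,0,0,0,1,0,0,0,0,0,0,1,0,0,0,0,0,0,0,0,0,0,0,0,0,-0.5,0,0,0,0,0,0,-1,0,0,0,0,0,0,-1,0,0,0,0,0,0,-1,0,0,0,0,0,0,-1,0,0,0,0,0,0,-1,0,0,0,0,0,0,-1], grip_force=100)

```text
time_s: 5.08
eef_pos: [476.6, -379.6, 5.8]
ee_rot: [0.002, 0.763, 0.647, 0.001]
force: [-2.0, 1.7, 6.1]
grip_width: 0.201
```

```bash
python3 - <<'E'
from h import *
im,C,T=shot('wrist','w3');np.save('T3.npy',T);print(T);s=readout.sense();print(s['grip_width'],s['force'],s['time_s'])
E
```

```text
[[   0.16    0.99    0.    476.56]
 [   0.99   -0.16   -0.   -379.63]
 [  -0.      0.     -1.      5.76]
 [   0.      0.      0.      1.  ]]
0.20596118807525546 [-0.7   2.09  5.93] 5.1333
```

View pics/w3.png

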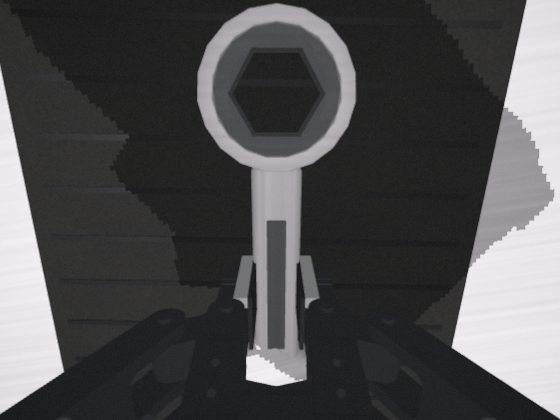

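Spanner is between the pads, ring centred at (276,87). I'll lift it and measure the ring in the tool frame.

```bash
python3 - <<'E'
from h import *
T=np.load('T3.npy');C=cam('wrist',T)
r=onz(C,(276.7,87.5),20);print(r, np.linalg.inv(T)@np.r_[r,1])
hx=onz(C,(277,92.5),20);print(hx)
E
```

```text
[ 489.36 -298.78   20.  ] [ 81.84  -0.55 -14.33   1.  ]
[ 489.19 -300.45   20.  ]
```

Call:
carry_out(steps=[0,0,-0.5,0,0,0,-1,0,0,-1,0,0,0,-1,0,0,-2.5,0,0,0,-1,0,0,-3,0,0,0,-1,0,0,-3,0,0,0,-1,0,0,-2,0,0,0,-1,0,0,0,0,0,0,-1,0,0,0,0,0,0,-1,0,0,0,0,0,0,-1])

```text
time_s: 5.88
eef_pos: [475.3, -378.6, 123.3]
ee_rot: [-0.0, 0.763, 0.647, 0.001]
force: [0.6, 0.4, -3.8]
grip_width: 0.201
```

```bash
python3 - <<'E'
from h import *
im,C,T=shot('wrist','w4');np.save('T4.npy',T);print(T);s=readout.sense();print(s['grip_width'],s['force'],s['wrist_torque'],s['time_s'])
im,C,T=shot('side','s4')
E
```

```text
[[   0.16    0.99    0.    475.34]
 [   0.99   -0.16    0.   -378.65]
 [   0.      0.     -1.    123.28]
 [   0.      0.      0.      1.  ]]
0.19846599698612247 [-0.76  0.44 -3.74] [-0.03  0.01 -0.  ] 5.9333
```

View pics/w4.png

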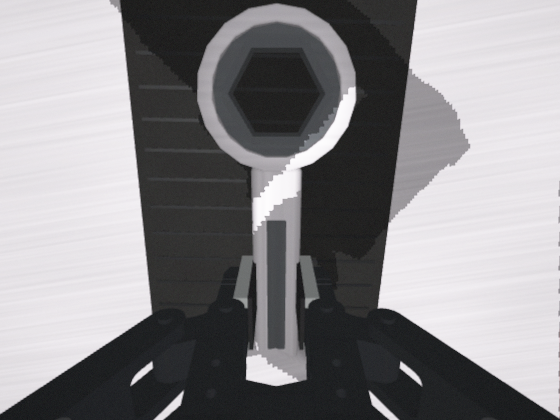

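View pics/s4.png

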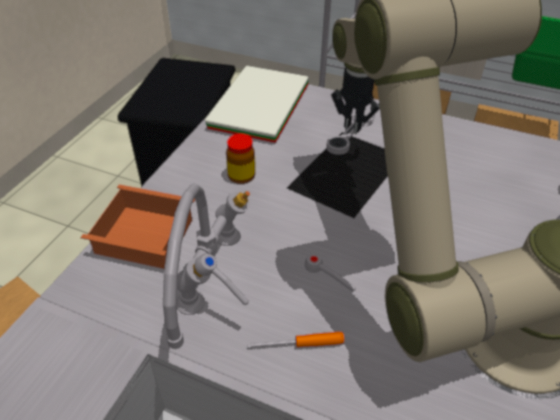

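```bash
cat >> h.py <<'E'
RING=np.array([81.,-0.5,-6.2])
def engr(phi,back=0,nut=None):
    T=eng(phi,0,0,0,nut);T[:3,3]=T[:3,3]-T[:3,:3]@(RING+[0,0,back]);return T
E
python3 - <<'E'
from h import *
T=pose();V=engr(47.5,70)
M=down([450,-300,220],70)
E=rows(T,M);E2=rows(E,V)
for a,b in((T,E),(E,V)):
    D=np.real(logm(np.linalg.inv(a)@b))
    for f in np.linspace(0,1,5):
        X=a@np.real(expm(D*f));print(X[:3,3],(X@np.r_[RING,1])[:3],(X@[-96,0,-6,1])[:3])
E
```

```text
4 rows of [1.772, -1.072, -2.424, 0.001, -0.005, 0.529]
  err mm [-0.    0.01  0.  ] end [ 450.   -299.99  220.  ]
7 rows of [3.145, -0.473, 1.451, -0.84, 0.551, 0.51]
  err mm [ 0.02  0.02 -0.  ] end [543.06 -87.83 152.08]
[ 475.32 -378.68  122.98] [ 488.08 -298.7   129.32] [ 459.6  -473.39  128.82]
[ 467.62 -359.48  147.25] [ 484.06 -280.17  153.55] [ 447.56 -453.37  153.13]
[ 460.83 -339.94  171.51] [ 480.91 -261.47  177.77] [ 436.45 -432.8   177.43]
[ 454.95 -320.09  195.76] [ 478.63 -242.63  201.99] [ 426.31 -411.73  201.72]
[ 450.   -299.99  220.  ] [ 477.23 -223.71  226.2 ] [ 417.17 -390.2   226.01]
[ 450.   -299.99  220.  ] [ 477.23 -223.71  226.2 ] [ 417.17 -390.2   226.01]
[ 462.73 -245.48  195.44] [ 494.36 -171.84  208.68] [ 422.7  -332.9   192.85]
[ 483.05 -191.47  175.26] [ 517.77 -121.02  196.02] [ 437.42 -275.29  163.24]
[ 510.15 -138.69  160.51] [546.55 -71.89 189.02] [ 460.69 -218.2   138.5 ]
[543.04 -87.85 152.09] [579.65 -25.04 188.34] [ 491.62 -162.46  119.8 ]
```

Call:
carry_out(steps=[1.77,-1.07,-2.42,0,0,0.53,-1,1.77,-1.07,-2.42,0,0,0.53,-1,1.77,-1.07,-2.42,0,0,0.53,-1,1.77,-1.07,-2.42,0,0,0.53,-1,3.14,-0.47,1.45,-0.84,0.55,0.51,-1,3.14,-0.47,1.45,-0.84,0.55,0.51,-1,3.14,-0.47,1.45,-0.84,0.55,0.51,-1,3.14,-0.47,1.45,-0.84,0.55,0.51,-1,3.14,-0.47,1.45,-0.84,0.55,0.51,-1,3.14,-0.47,1.45,-0.84,0.55,0.51,-1,3.14,-0.47,1.45,-0.84,0.55,0.51,-1,0,0,0,0,0,0,-1,0,0,0,0,0,0,-1,0,0,0,0,0,0,-1,0,0,0,0,0,0,-1])

```text
time_s: 7.23
eef_pos: [543.8, -89.8, 153.7]
ee_rot: [0.113, 0.858, 0.415, 0.28]
force: [-0.3, 0.7, -2.3]
grip_width: 0.198
```

```bash
python3 - <<'E'
from h import *
im,C,T=shot('wrist','w5');np.save('T5.npy',T);V=engr(47.5,70);print(T,V);s=readout.sense();print(s['grip_width'],s['force'],s['joints'],s['time_s'])
rows(T,V,1)
print('tip',proj(C,NUT+32*A),'ring',proj(C,(T@np.r_[RING,1])[:3]))
cv2.imwrite('pics/w5c.png',cv2.resize(im[0:180,180:380,::-1],None,fx=4,fy=3.3))
E
```

```text
[[  0.5    0.65   0.57 543.81]
 [  0.78  -0.63   0.04 -89.79]
 [  0.39   0.43  -0.82 153.66]
 [  0.     0.     0.     1.  ]] [[  0.5    0.65   0.57 543.04]
 [  0.77  -0.63   0.04 -87.85]
 [  0.39   0.42  -0.82 152.09]
 [  0.     0.     0.     1.  ]]
0.19941536349169314 [ 0.32 -0.79 -2.33] [-0.53  0.22  1.99  0.71  0.52 -0.42] 7.2833
1 rows of [0.051, -0.239, 0.092, 0.038, 0.002, 0.009]
  err mm [ 0.  0. -0.] end [543.04 -87.85 152.08]
tip [271.78  89.3 ] ring [277.19  89.25]
```

View pics/w5.png

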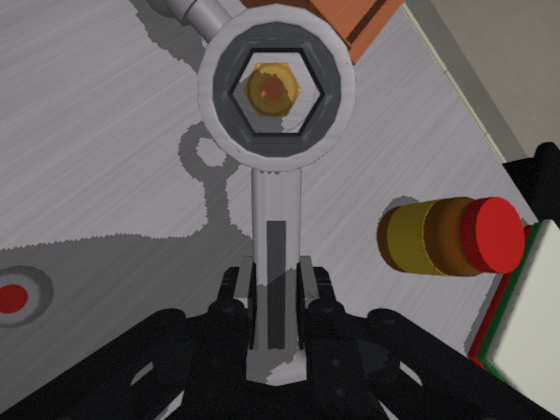

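Nut and spindle (271,90) show inside the ring (277,91), phases aligned. I'll correct 2.4 mm sideways and advance to just before the spindle enters.

Call:
carry_out(steps=[0.05,-0.24,0.1,0.04,0,0.01,-1,0,0,1,0,0,0,-1,0,0,1,0,0,0,-1,0,0,0,0,0,0,-1,0,0,0,0,0,0,-1,0,0,0,0,0,0,-1])

```text
time_s: 7.78
eef_pos: [554.3, -86.4, 135.9]
ee_rot: [0.111, 0.859, 0.415, 0.28]
force: [-0.2, 0.9, -4.1]
grip_width: 0.202
```

```bash
python3 - <<'E'
from h import *
im,C,T=shot('wrist','w6');V=engr(47.5,0);s=readout.sense();print(s['grip_width'],s['force'],s['time_s'])
rows(T,V,1)
print('tip',proj(C,NUT+32*A),'nut',proj(C,NUT+12*A),'ring',proj(C,(T@np.r_[RING,1])[:3]))
cv2.imwrite('pics/w6c.png',cv2.resize(im[0:180,180:380,::-1],None,fx=4,fy=3.3))
E
```

```text
0.19942339077462357 [-0.01 -0.37 -2.75] 7.8333
1 rows of [-0.055, 0.046, 5.018, -0.002, -0.006, -0.003]
  err mm [0. 0. 0.] end [583.09 -85.01  94.75]
tip [278.01  91.2 ] nut [277.73  91.6 ] ring [277.19  89.25]
```

View pics/w6c.png

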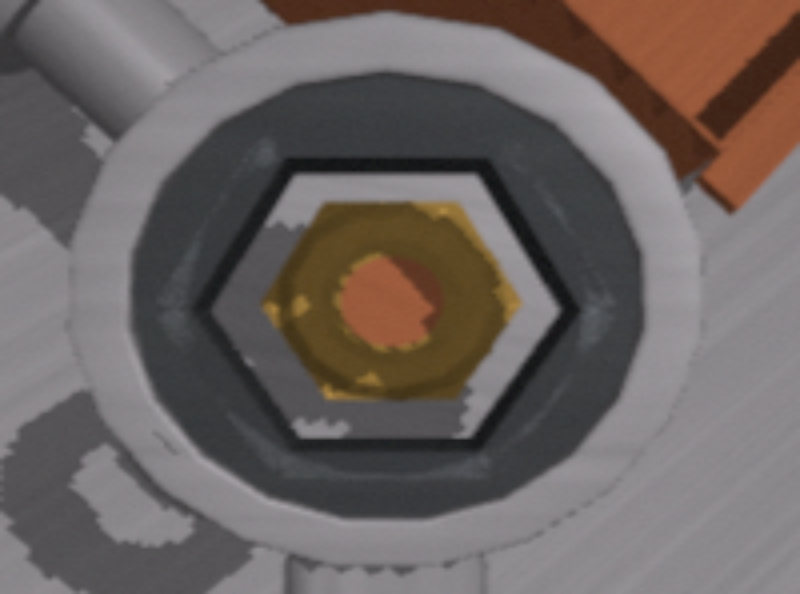

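The nut and hole are concentric within about 0.5 mm and phases match; going straight down.

Call:
carry_out(steps=[0,0.02,1,0,0,0,-1,0,0,1,0,0,0,-1,0,0,0.5,0,0,0,-1,0,0,0.4,0,0,0,-1,0,0,0.4,0,0,0,-1,0,0,0.4,0,0,0,-1,0,0,0,0,0,0,-1])

```text
time_s: 8.42
eef_pos: [576.0, -84.7, 105.1]
ee_rot: [0.111, 0.859, 0.415, 0.28]
force: [0.5, 1.1, -1.6]
grip_width: 0.201
```

```bash
python3 - <<'E'
from h import *
im,C,T=shot('wrist','w7');V=engr(47.5,0);s=readout.sense();print(s['grip_width'],s['force'],s['wrist_torque'],s['time_s'])
rows(T,V,1)
cv2.imwrite('pics/w7c.png',cv2.resize(im[0:180,180:380,::-1],None,fx=4,fy=3.3))
E
```

```text
0.19752852040179358 [ 0.2  -0.3  -2.55] [-0.07  0.52 -0.05] 8.4667
1 rows of [-0.073, 0.041, 1.255, -0.004, -0.008, -0.004]
  err mm [ 0. -0. -0.] end [583.09 -85.01  94.74]
```

View pics/w7c.png

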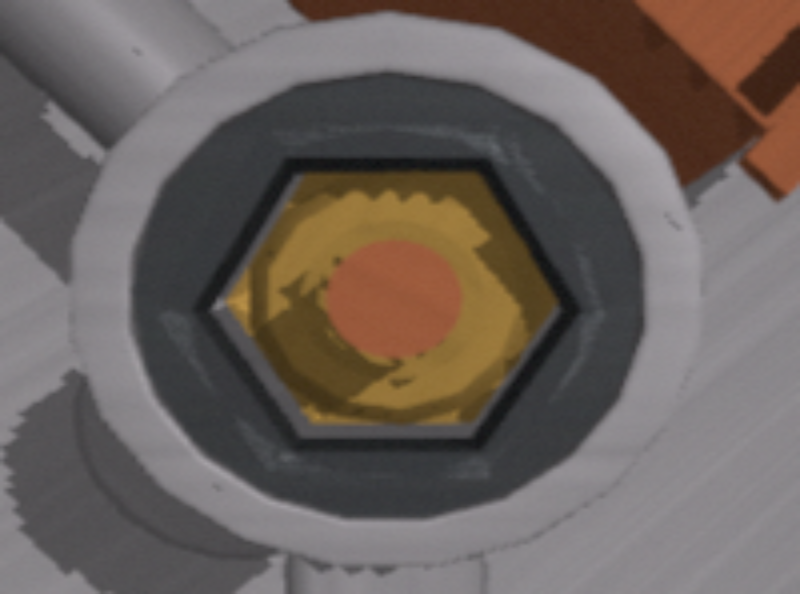

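Call:
carry_out(steps=[0.06,0.03,0.3,0,0,0,-1,0,0,0.3,0,0,0,-1,0,0,0.3,0,0,0,-1,0,0,0.2,0,0,0,-1,0,0,0,0,0,0,-1,0,0,0,0,0,0,-1])

```text
time_s: 8.97
eef_pos: [582.5, -83.9, 96.5]
ee_rot: [0.111, 0.859, 0.415, 0.279]
force: [-0.3, 0.2, -3.7]
grip_width: 0.197
```

```bash
python3 - <<'E'
from h import *
im,C,T=shot('wrist','w8');V=engr(47.5,0);s=readout.sense();print(s['grip_width'],s['force'],s['wrist_torque'],s['time_s'])
rows(T,V,1)
cv2.imwrite('pics/w8c.png',cv2.resize(im[0:180,180:380,::-1],None,fx=4,fy=3.3))
E
```

```text
0.19937613608733287 [-0.02  0.4  -3.17] [-0.06  0.62  0.04] 9.0167
1 rows of [-0.126, 0.031, 0.173, -0.008, -0.007, -0.001]
  err mm [ 0. -0.  0.] end [583.09 -85.01  94.75]
```

View pics/w8c.png

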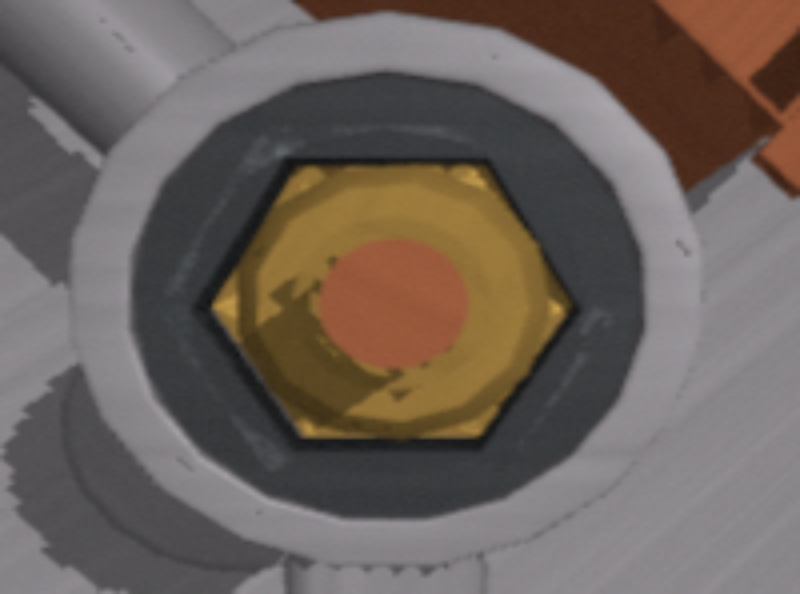

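Centred and on. Now seat it down on the collar by feel.

Call:
carry_out(steps=[0,0,0.1,0,0,0,-1,0,0,0.1,0,0,0,-1,0,0,0.05,0,0,0,-1,0,0,0,0,0,0,-1])

```text
time_s: 9.35
eef_pos: [584.0, -83.9, 94.6]
ee_rot: [0.111, 0.859, 0.415, 0.28]
force: [0.3, -0.7, -3.9]
grip_width: 0.2
```

```bash
cat > st.py <<'E'
from h import *
T=pose();s=readout.sense();print('gw %.3f'%s['grip_width'],'F',s['force'],'F.A %.1f'%(s['force']@A),'M',s['wrist_torque'],s['time_s'],'j',s['joints'])
r=(T@np.r_[RING,1])[:3]-NUT;print('ring rel: A %.1f DN %.1f RT %.1f'%(r@A,r@DN,r@RT),'tilt %.1f'%np.degrees(np.arccos(-T[:3,2]@A)),'phi %.1f'%np.degrees(np.arctan2(-T[:3,0]@RT,-T[:3,0]@DN)))
E
python3 st.py
```

```text
gw 0.200 F [ 0.29 -0.71 -3.85] F.A -3.3 M [-0.05  0.55  0.01] 9.35 j [-0.47  0.4   1.93  0.86  0.4  -0.54]
ring rel: A -0.7 DN -0.7 RT -1.1 tilt 0.0 phi 47.5
```

Call:
carry_out(steps=[0,0,0.1,0,0,0,-1,0,0,0.1,0,0,0,-1,0,0,0,0,0,0,-1])

```text
time_s: 9.6
eef_pos: [585.2, -83.9, 93.1]
ee_rot: [0.111, 0.859, 0.415, 0.28]
force: [-4.5, -1.2, 0.4]
grip_width: 0.198
```

```bash
python3 st.py
```

```text
gw 0.198 F [-4.49 -1.17  0.42] F.A 3.0 M [-0.    0.59  0.09] 9.6 j [-0.47  0.41  1.93  0.86  0.4  -0.54]
ring rel: A -2.5 DN -0.8 RT -1.0 tilt 0.0 phi 47.5
```

```bash
python3 - <<'E'
from h import *
n=NUT-2.3*A-0.8*DN-1.0*RT;print(n.round(1).tolist())
open('h.py','a').write(f'\nNUT=np.array({n.round(1).tolist()})\n')
E
python3 st.py; python3 -c "
from h import *
rows(engr(47.5),engr(17.5),6);rows(engr(17.5),engr(102.5),17)"
```

```text
[621.6, -21.1, 129.6]
gw 0.198 F [-4.49 -1.17  0.42] F.A 3.0 M [-0.    0.59  0.09] 9.6 j [-0.47  0.41  1.93  0.86  0.4  -0.54]
ring rel: A -0.3 DN 0.0 RT -0.0 tilt 0.0 phi 47.5
6 rows of [0.026, -0.706, 0.0, -0.0, 0.0, 1.0]
  err mm [-0.01 -0.02 -0.01] end [563.89 -50.12  80.29]
17 rows of [0.035, 0.706, -0.0, -0.0, -0.0, -1.0]
  err mm [ 0.02 -0.04  0.01] end [645.48 -98.62 134.87]
```

Call:
carry_out(steps=[0.026,-0.706,0,0,0,1,-1,0.026,-0.706,0,0,0,1,-1,0.026,-0.706,0,0,0,1,-1,0.026,-0.706,0,0,0,1,-1])

```text
time_s: 9.93
eef_pos: [570.1, -63.1, 84.1]
ee_rot: [0.061, 0.918, 0.257, 0.296]
force: [0.4, -0.5, 3.1]
grip_width: 0.2
```

```bash
python3 st.py
```

```text
gw 0.200 F [ 0.44 -0.51  3.13] F.A 2.3 M [-0.12 -0.3   0.18] 9.9333 j [-0.45  0.39  1.99  0.95  0.36 -0.26]
ring rel: A 0.2 DN -1.1 RT 0.7 tilt 0.2 phi 27.3
```

Call:
carry_out(steps=[0.026,-0.706,0,0,0,1,-1,0.026,-0.706,0,0,0,1,-1,0,0,0,0,0,0,-1,0,0,0,0,0,0,-1])

```text
time_s: 10.27
eef_pos: [564.9, -50.5, 81.0]
ee_rot: [0.036, 0.936, 0.179, 0.3]
force: [-0.1, -0.9, 4.4]
grip_width: 0.195
```

```bash
python3 st.py; python3 - <<'E'
from h import *
im,C,T=shot('wrist','w9')
cv2.imwrite('pics/w9c.png',cv2.resize(im[0:180,180:380,::-1],None,fx=4,fy=3.3))
im,C,T=shot('side','s9')
E
```

```text
gw 0.195 F [-0.06 -0.95  4.42] F.A 3.7 M [-0.06 -0.39 -0.14] 10.2667 j [-0.42  0.39  2.01  0.98  0.33 -0.1 ]
ring rel: A 0.2 DN -1.1 RT 0.3 tilt 0.1 phi 17.6
```

View pics/w9c.png

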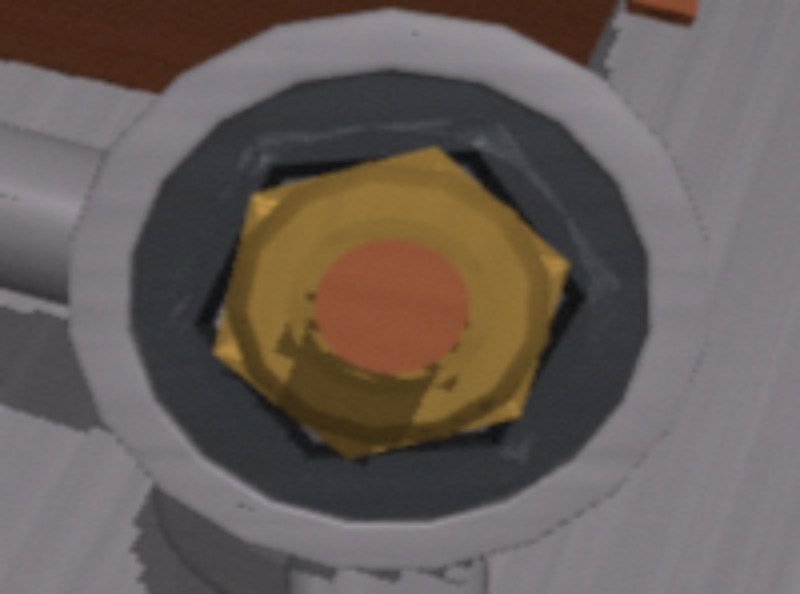

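View pics/s9.png

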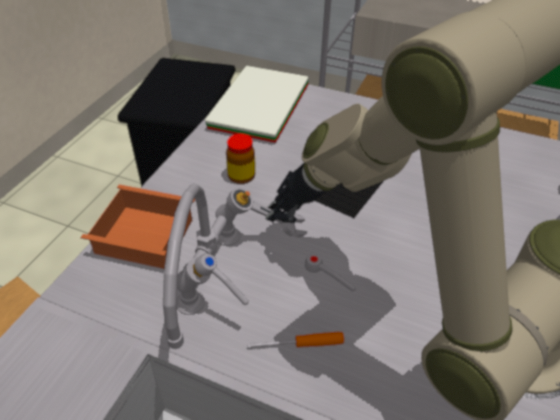

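Drive worked: the nut has turned with the ring. Return stroke now.

Call:
carry_out(steps=[0.035,0.706,0,0,0,-1,-1,0.035,0.706,0,0,0,-1,-1,0.035,0.706,0,0,0,-1,-1,0.035,0.706,0,0,0,-1,-1,0.035,0.706,0,0,0,-1,-1,0.035,0.706,0,0,0,-1,-1,0,0,0,0,0,0,-1])

```text
time_s: 10.95
eef_pos: [585.5, -84.5, 93.2]
ee_rot: [0.112, 0.858, 0.417, 0.279]
force: [-3.4, -0.9, 2.1]
grip_width: 0.199
```

```bash
python3 st.py
```

```text
gw 0.199 F [-3.44 -0.87  2.15] F.A 3.8 M [ 0.09  0.22 -0.01] 10.95 j [-0.47  0.41  1.93  0.86  0.4  -0.55]
ring rel: A -0.3 DN 0.0 RT 0.4 tilt 0.0 phi 47.8
```

Call:
carry_out(steps=[0.035,0.706,0,0,0,-1,-1,0.035,0.706,0,0,0,-1,-1,0.035,0.706,0,0,0,-1,-1,0.035,0.706,0,0,0,-1,-1,0.035,0.706,0,0,0,-1,-1,0.035,0.706,0,0,0,-1,-1,0,0,0,0,0,0,-1])

```text
time_s: 11.53
eef_pos: [617.1, -101.0, 114.4]
ee_rot: [0.18, 0.721, 0.624, 0.241]
force: [-4.6, -3.3, 2.2]
grip_width: 0.198
```

```bash
python3 st.py
```

```text
gw 0.198 F [-4.56 -3.25  2.22] F.A 4.6 M [-0.21  0.6  -0.07] 11.5333 j [-0.48  0.43  1.81  0.72  0.47 -0.91]
ring rel: A -0.4 DN 0.1 RT 0.1 tilt 0.0 phi 77.6
```

Call:
carry_out(steps=[0.035,0.706,0,0,0,-1,-1,0.035,0.706,0,0,0,-1,-1,0.035,0.706,0,0,0,-1,-1,0.035,0.706,0,0,0,-1,-1,0.035,0.706,0,0,0,-1,-1,0,0,0,0,0,0,-1])

```text
time_s: 12.03
eef_pos: [645.5, -98.2, 134.4]
ee_rot: [0.227, 0.57, 0.765, 0.197]
force: [-5.9, -4.0, 2.7]
grip_width: 0.2
```

```bash
python3 st.py; python3 - <<'E'
from h import *
im,C,T=shot('wrist','w10')
im,C,T=shot('top','t10')
E
```

```text
gw 0.200 F [-5.85 -3.97  2.75] F.A 5.8 M [-0.28  0.82  0.11] 12.0333 j [-0.44  0.45  1.72  0.61  0.52 -1.2 ]
ring rel: A -0.3 DN 0.4 RT -0.3 tilt 0.1 phi 102.6
```

View pics/w10.png

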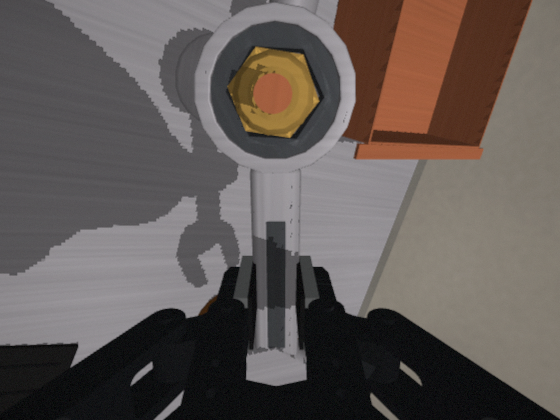

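View pics/t10.png

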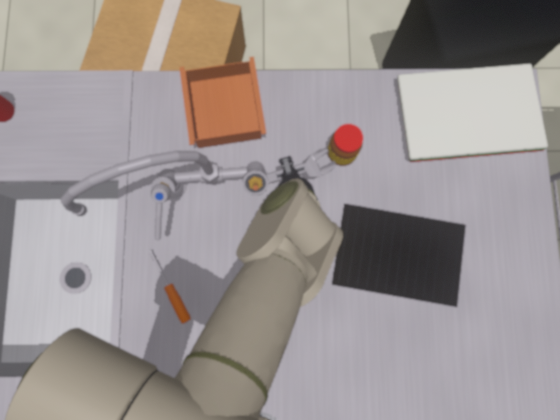

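Ratchet slipped well; jaw tip (325,155) is near the tub, so 102° is my limit. Driving.

Call:
carry_out(steps=[0.026,-0.706,0,0,0,1,-1,0.026,-0.706,0,0,0,1,-1,0.026,-0.706,0,0,0,1,-1,0.026,-0.706,0,0,0,1,-1,0.026,-0.706,0,0,0,1,-1,0.026,-0.706,0,0,0,1,-1,0.026,-0.706,0,0,0,1,-1,0.026,-0.706,0,0,0,1,-1,0,0,0,0,0,0,-1])

```text
time_s: 12.88
eef_pos: [599.4, -94.3, 102.6]
ee_rot: [0.145, 0.799, 0.52, 0.263]
force: [-1.1, 0.3, 4.4]
grip_width: 0.2
```

```bash
python3 st.py
```

```text
gw 0.200 F [-1.15  0.34  4.41] F.A 4.3 M [ 0.4  -0.14  0.14] 12.8833 j [-0.48  0.42  1.87  0.8   0.44 -0.72]
ring rel: A -0.2 DN 0.3 RT -0.3 tilt 0.1 phi 62.0
```

Call:
carry_out(steps=[0.026,-0.706,0,0,0,1,-1,0.026,-0.706,0,0,0,1,-1,0.026,-0.706,0,0,0,1,-1,0.026,-0.706,0,0,0,1,-1,0.026,-0.706,0,0,0,1,-1,0.026,-0.706,0,0,0,1,-1,0.026,-0.706,0,0,0,1,-1,0.026,-0.706,0,0,0,1,-1,0.026,-0.706,0,0,0,1,-1,0,0,0,0,0,0,-1])

```text
time_s: 13.72
eef_pos: [564.6, -49.9, 80.8]
ee_rot: [0.035, 0.937, 0.175, 0.3]
force: [1.5, -1.6, 4.6]
grip_width: 0.2
```

```bash
python3 st.py; python3 - <<'E'
from h import *
im,C,T=shot('wrist','w11');np.save('T11.npy',T)
cv2.imwrite('pics/w11c.png',cv2.resize(im[0:180,180:380,::-1],None,fx=4,fy=3.3))
E
```

```text
gw 0.200 F [ 1.5  -1.61  4.56] F.A 2.9 M [-0.11 -0.6  -0.21] 13.7167 j [-0.42  0.39  2.01  0.98  0.33 -0.1 ]
ring rel: A 0.2 DN -1.0 RT 0.3 tilt 0.1 phi 17.1
```

View pics/w11c.png

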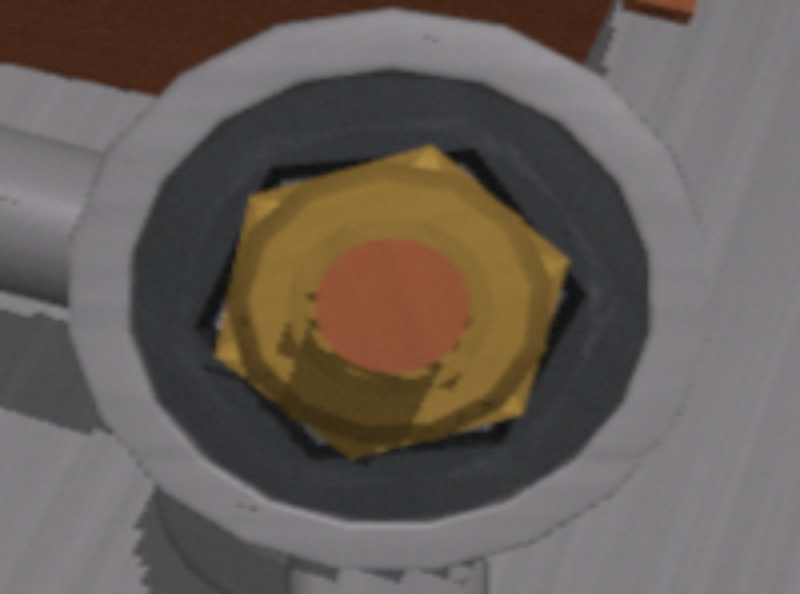

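Corners at the same phase as after the first drive, i.e. another 60° turned (about 72° total). Next cycle.

Call:
carry_out(steps=[0.035,0.706,0,0,0,-1,-1,0.035,0.706,0,0,0,-1,-1,0.035,0.706,0,0,0,-1,-1,0.035,0.706,0,0,0,-1,-1,0.035,0.706,0,0,0,-1,-1,0.035,0.706,0,0,0,-1,-1,0.035,0.706,0,0,0,-1,-1,0.035,0.706,0,0,0,-1,-1,0.035,0.706,0,0,0,-1,-1,0.035,0.706,0,0,0,-1,-1,0.035,0.706,0,0,0,-1,-1,0.035,0.706,0,0,0,-1,-1,0.035,0.706,0,0,0,-1,-1,0.035,0.706,0,0,0,-1,-1,0.035,0.706,0,0,0,-1,-1,0.035,0.706,0,0,0,-1,-1,0.035,0.706,0,0,0,-1,-1,0,0,0,0,0,0,-1])

```text
time_s: 15.27
eef_pos: [645.7, -98.6, 134.4]
ee_rot: [0.228, 0.569, 0.765, 0.196]
force: [-5.4, -4.5, 0.8]
grip_width: 0.2
```

```bash
python3 st.py
```

```text
gw 0.200 F [-5.42 -4.53  0.79] F.A 3.9 M [-0.45  0.84  0.14] 15.2667 j [-0.44  0.45  1.71  0.61  0.52 -1.2 ]
ring rel: A -0.4 DN 0.3 RT 0.1 tilt 0.1 phi 102.7
```

Call:
carry_out(steps=[0.026,-0.706,0,0,0,1,-1,0.026,-0.706,0,0,0,1,-1,0.026,-0.706,0,0,0,1,-1,0.026,-0.706,0,0,0,1,-1,0.026,-0.706,0,0,0,1,-1,0.026,-0.706,0,0,0,1,-1,0.026,-0.706,0,0,0,1,-1,0.026,-0.706,0,0,0,1,-1,0,0,0,0,0,0,-1])

```text
time_s: 16.02
eef_pos: [599.5, -94.4, 102.6]
ee_rot: [0.145, 0.799, 0.521, 0.263]
force: [-1.8, 1.4, 4.7]
grip_width: 0.201
```

```bash
python3 st.py
```

```text
gw 0.201 F [-1.77  1.41  4.74] F.A 4.8 M [ 0.53 -0.22  0.27] 16.0167 j [-0.48  0.42  1.87  0.8   0.44 -0.73]
ring rel: A -0.2 DN 0.3 RT -0.3 tilt 0.1 phi 62.1
```

Call:
carry_out(steps=[0.026,-0.706,0,0,0,1,-1,0.026,-0.706,0,0,0,1,-1,0.026,-0.706,0,0,0,1,-1,0.026,-0.706,0,0,0,1,-1,0.026,-0.706,0,0,0,1,-1])

```text
time_s: 16.43
eef_pos: [577.0, -74.3, 88.2]
ee_rot: [0.086, 0.892, 0.336, 0.289]
force: [2.9, 2.8, 6.3]
grip_width: 0.202
```

```bash
python3 st.py
```

```text
gw 0.202 F [2.94 2.78 6.34] F.A 3.4 M [ 0.31 -0.92  0.45] 16.4333 j [-0.46  0.4   1.96  0.91  0.38 -0.4 ]
ring rel: A 0.0 DN -0.9 RT 0.5 tilt 0.1 phi 37.3
```

Call:
carry_out(steps=[0.026,-0.706,0,0,0,1,-1,0.026,-0.706,0,0,0,1,-1,0.026,-0.706,0,0,0,1,-1,0.026,-0.706,0,0,0,1,-1,0,0,0,0,0,0,-1])

```text
time_s: 16.85
eef_pos: [564.7, -50.0, 80.8]
ee_rot: [0.035, 0.937, 0.176, 0.3]
force: [0.6, -1.1, 4.2]
grip_width: 0.198
```

```bash
python3 st.py;python3 - <<'E'
from h import *
im,C,T=shot('wrist','w12');np.save('T12.npy',T)
cv2.imwrite('pics/w12c.png',cv2.resize(im[0:180,180:380,::-1],None,fx=4,fy=3.3))
E
```

```text
gw 0.198 F [ 0.63 -1.09  4.17] F.A 3.1 M [-0.02 -0.6  -0.07] 16.85 j [-0.42  0.39  2.01  0.98  0.33 -0.1 ]
ring rel: A 0.1 DN -1.1 RT 0.4 tilt 0.1 phi 17.2
```

View pics/w12c.png

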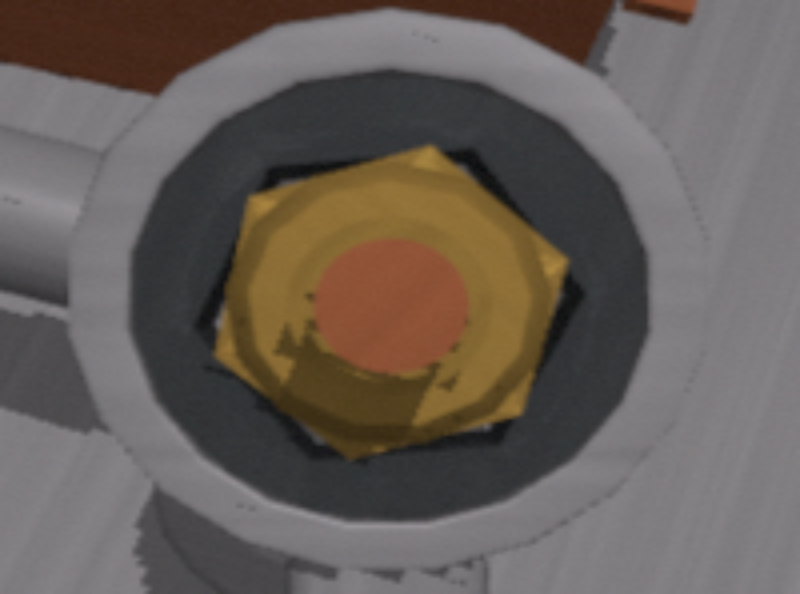

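Again 60°: total ~132°, 0–40° left. One more cycle, checking for the stop.

Call:
carry_out(steps=[0.035,0.706,0,0,0,-1,-1,0.035,0.706,0,0,0,-1,-1,0.035,0.706,0,0,0,-1,-1,0.035,0.706,0,0,0,-1,-1,0.035,0.706,0,0,0,-1,-1,0.035,0.706,0,0,0,-1,-1,0.035,0.706,0,0,0,-1,-1,0.035,0.706,0,0,0,-1,-1,0.035,0.706,0,0,0,-1,-1,0.035,0.706,0,0,0,-1,-1,0.035,0.706,0,0,0,-1,-1,0.035,0.706,0,0,0,-1,-1,0.035,0.706,0,0,0,-1,-1,0.035,0.706,0,0,0,-1,-1,0.035,0.706,0,0,0,-1,-1,0.035,0.706,0,0,0,-1,-1,0.035,0.706,0,0,0,-1,-1,0,0,0,0,0,0,-1])

```text
time_s: 18.4
eef_pos: [645.7, -98.7, 134.5]
ee_rot: [0.228, 0.569, 0.766, 0.196]
force: [-6.0, -2.4, 2.6]
grip_width: 0.2
```

Call:
carry_out(steps=[0.026,-0.706,0,0,0,1,-1,0.026,-0.706,0,0,0,1,-1,0.026,-0.706,0,0,0,1,-1,0.026,-0.706,0,0,0,1,-1,0.015,-0.353,0,0,0,0.5,-1,0.015,-0.353,0,0,0,0.5,-1])

```text
time_s: 18.9
eef_pos: [616.6, -100.6, 114.3]
ee_rot: [0.179, 0.724, 0.621, 0.242]
force: [-2.1, 1.9, 3.8]
grip_width: 0.206
```

```bash
python3 st.py
```

```text
gw 0.206 F [-2.14  1.88  3.84] F.A 4.3 M [0.3  0.01 0.51] 18.9 j [-0.48  0.43  1.81  0.72  0.47 -0.91]
ring rel: A -0.2 DN 0.0 RT -0.1 tilt 0.1 phi 77.2
```

Call:
carry_out(steps=[0.015,-0.353,0,0,0,0.5,-1,0.015,-0.353,0,0,0,0.5,-1,0.015,-0.353,0,0,0,0.5,-1,0.015,-0.353,0,0,0,0.5,-1])

```text
time_s: 19.23
eef_pos: [605.6, -97.2, 106.8]
ee_rot: [0.158, 0.775, 0.556, 0.256]
force: [-2.9, 0.3, 4.6]
grip_width: 0.202
```

```bash
python3 st.py
```

```text
gw 0.202 F [-2.94  0.27  4.58] F.A 5.4 M [0.16 0.03 0.36] 19.2333 j [-0.48  0.42  1.85  0.77  0.45 -0.79]
ring rel: A -0.2 DN -0.3 RT -0.1 tilt 0.0 phi 67.2
```

Call:
carry_out(steps=[0.015,-0.353,0,0,0,0.5,-1,0.015,-0.353,0,0,0,0.5,-1,0.015,-0.353,0,0,0,0.5,-1])

```text
time_s: 19.48
eef_pos: [597.6, -93.2, 101.5]
ee_rot: [0.141, 0.81, 0.504, 0.266]
force: [-1.8, -2.4, 3.6]
grip_width: 0.202
```

```bash
python3 st.py
```

```text
gw 0.202 F [-1.78 -2.42  3.57] F.A 4.0 M [-0.1   0.01  0.16] 19.4833 j [-0.48  0.41  1.88  0.8   0.43 -0.69]
ring rel: A -0.2 DN -0.5 RT -0.0 tilt 0.1 phi 59.7
```

Call:
carry_out(steps=[0.015,-0.353,0,0,0,0.5,-1,0.015,-0.353,0,0,0,0.5,-1,0.015,-0.353,0,0,0,0.5,-1])

```text
time_s: 19.73
eef_pos: [590.2, -87.9, 96.6]
ee_rot: [0.123, 0.841, 0.45, 0.275]
force: [-2.3, -2.8, 5.2]
grip_width: 0.201
```

```bash
python3 st.py
```

```text
gw 0.201 F [-2.34 -2.79  5.19] F.A 5.7 M [-0.34 -0.12  0.09] 19.7333 j [-0.48  0.41  1.91  0.84  0.41 -0.6 ]
ring rel: A -0.2 DN -0.7 RT 0.1 tilt 0.1 phi 52.2
```

Call:
carry_out(steps=[0.015,-0.353,0,0,0,0.5,-1,0.015,-0.353,0,0,0,0.5,-1])

```text
time_s: 19.9
eef_pos: [585.8, -84.1, 93.8]
ee_rot: [0.112, 0.86, 0.413, 0.28]
force: [-1.9, -4.7, 4.8]
grip_width: 0.198
```

```bash
python3 st.py
```

```text
gw 0.198 F [-1.92 -4.74  4.82] F.A 5.2 M [-0.72 -0.17 -0.02] 19.9 j [-0.47  0.4   1.93  0.86  0.4  -0.53]
ring rel: A -0.1 DN -1.1 RT 0.4 tilt 0.2 phi 47.3
```

Call:
carry_out(steps=[0.015,-0.353,0,0,0,0.5,-1,0.015,-0.353,0,0,0,0.5,-1])

```text
time_s: 20.07
eef_pos: [581.5, -79.7, 91.1]
ee_rot: [0.1, 0.877, 0.375, 0.284]
force: [-3.2, -7.5, 4.5]
grip_width: 0.2
```

```bash
python3 st.py
```

```text
gw 0.200 F [-3.18 -7.5   4.5 ] F.A 5.8 M [-0.92  0.05 -0.05] 20.0667 j [-0.47  0.4   1.94  0.88  0.39 -0.47]
ring rel: A -0.1 DN -1.4 RT 0.7 tilt 0.2 phi 42.3
```

Call:
carry_out(steps=[0.015,-0.353,0,0,0,0.5,-1,0.015,-0.353,0,0,0,0.5,-1])

```text
time_s: 20.23
eef_pos: [577.6, -74.7, 88.6]
ee_rot: [0.088, 0.892, 0.336, 0.288]
force: [-1.6, -8.6, 6.1]
grip_width: 0.2
```

```bash
python3 st.py
```

```text
gw 0.200 F [-1.56 -8.62  6.05] F.A 6.2 M [-1.26 -0.08 -0.19] 20.2333 j [-0.46  0.4   1.96  0.9   0.38 -0.4 ]
ring rel: A -0.1 DN -1.5 RT 0.9 tilt 0.3 phi 37.3
```

```bash
python3 - <<'E'
from h import *
im,C,T=shot('wrist','w13');np.save('T13.npy',T)
cv2.imwrite('pics/w13c.png',cv2.resize(im[0:360,180:380,::-1],None,fx=1.65*1,fy=1.65))
cv2.imwrite('pics/w13d.png',cv2.resize(im[0:180,180:380,::-1],None,fx=4,fy=3.3))
E
```

```text
(no output)
```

View pics/w13c.png

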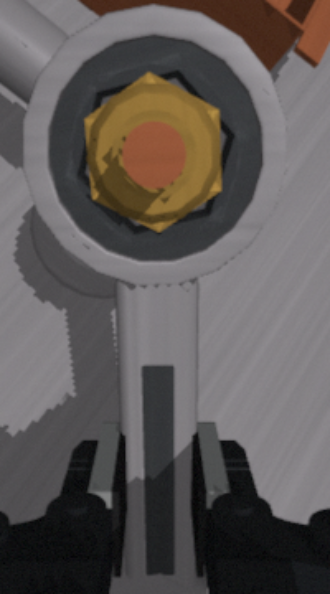

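View pics/w13d.png

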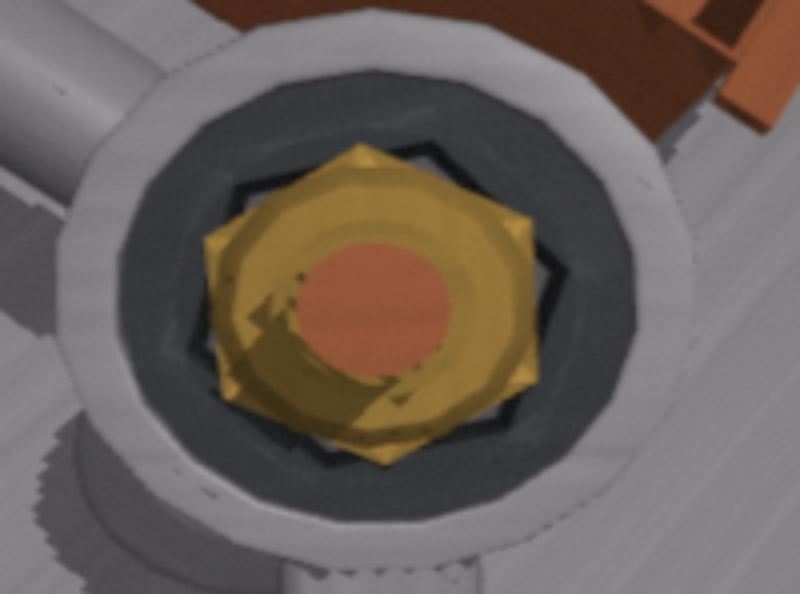

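Nut has stopped following the ring (about 158° turned in all). I'll push another few degrees to confirm the hard stop.

Call:
carry_out(steps=[0.015,-0.353,0,0,0,0.5,-1,0.015,-0.353,0,0,0,0.5,-1,0,0,0,0,0,0,-1])

```text
time_s: 20.53
eef_pos: [573.4, -68.4, 85.9]
ee_rot: [0.074, 0.906, 0.296, 0.292]
force: [-6.4, -7.3, 3.0]
grip_width: 0.199
```

```bash
python3 st.py; python3 - <<'E'
from h import *
im,C,T=shot('wrist','w14');np.save('T14.npy',T)
cv2.imwrite('pics/w14d.png',cv2.resize(im[0:180,180:380,::-1],None,fx=4,fy=3.3))
E
```

```text
gw 0.199 F [-6.36 -7.25  2.96] F.A 6.4 M [-0.76  0.35 -0.49] 20.5333 j [-0.45  0.39  1.97  0.92  0.36 -0.32]
ring rel: A -0.2 DN -1.0 RT 0.2 tilt 0.2 phi 32.2
```

View pics/w14d.png

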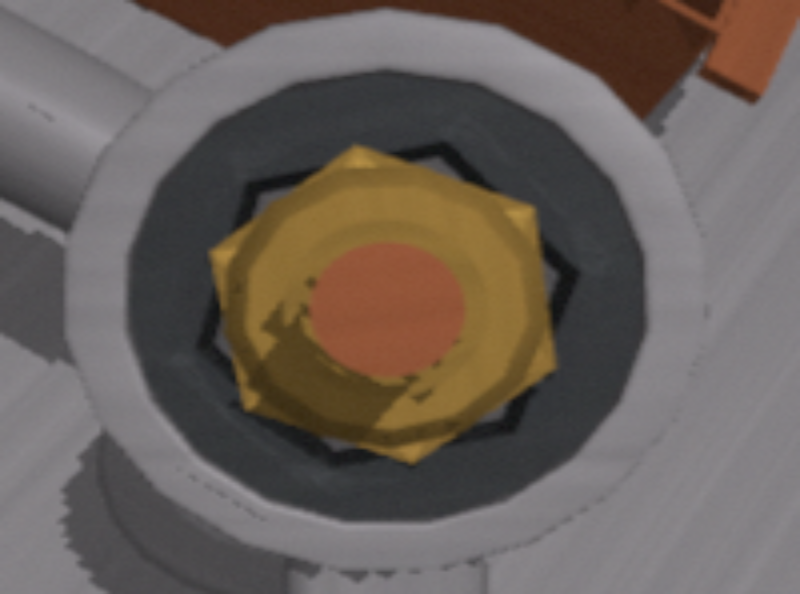

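Call:
carry_out(steps=[0.035,0.706,0,0,0,-1,-1,0.035,0.706,0,0,0,-1,-1,0.035,0.706,0,0,0,-1,-1,0.035,0.706,0,0,0,-1,-1,0.035,0.706,0,0,0,-1,-1,0.035,0.706,0,0,0,-1,-1,0.035,0.706,0,0,0,-1,-1,0.035,0.706,0,0,0,-1,-1,0,0,0,0,0,0,-1])

```text
time_s: 21.33
eef_pos: [611.9, -98.5, 110.9]
ee_rot: [0.169, 0.748, 0.592, 0.248]
force: [-6.9, -2.7, 5.0]
grip_width: 0.199
```

```bash
python3 st.py; python3 - <<'E'
from h import *
im,C,T=shot('wrist','w15');np.save('T15.npy',T)
cv2.imwrite('pics/w15d.png',cv2.resize(im[0:180,180:380,::-1],None,fx=4,fy=3.3))
E
```

```text
gw 0.199 F [-6.89 -2.71  4.99] F.A 8.1 M [-0.03  0.74  0.15] 21.3333 j [-0.48  0.42  1.83  0.74  0.46 -0.85]
ring rel: A -0.3 DN -0.6 RT -1.0 tilt 0.1 phi 72.6
```

View pics/w15d.png

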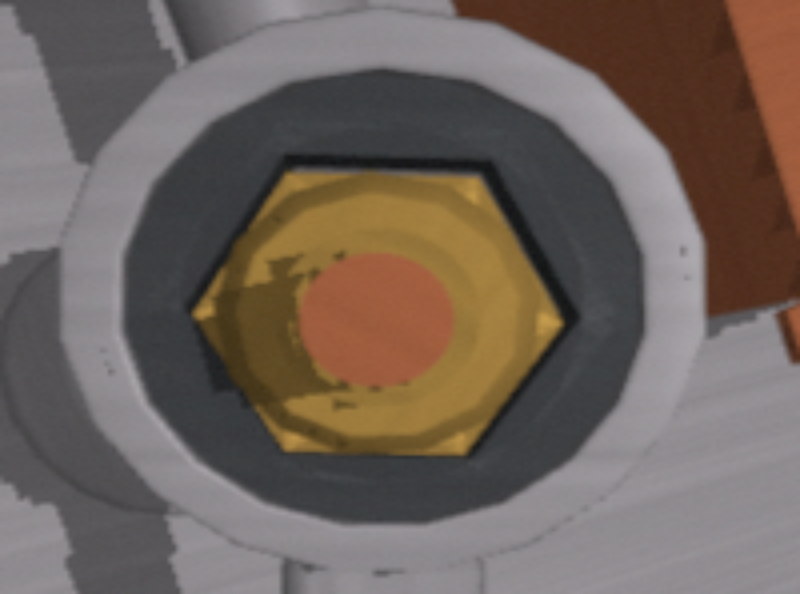

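Nut stayed at the same world angle. Redrive 20° to confirm it refuses again.

Call:
carry_out(steps=[0.026,-0.706,0,0,0,1,-1,0.026,-0.706,0,0,0,1,-1,0.015,-0.353,0,0,0,0.5,-1,0.015,-0.353,0,0,0,0.5,-1,0.015,-0.353,0,0,0,0.5,-1,0.015,-0.353,0,0,0,0.5,-1,0,0,0,0,0,0,-1])

```text
time_s: 21.97
eef_pos: [590.1, -87.6, 96.4]
ee_rot: [0.124, 0.841, 0.449, 0.274]
force: [-7.1, -7.7, 1.9]
grip_width: 0.202
```

```bash
python3 st.py; python3 - <<'E'
from h import *
im,C,T=shot('wrist','w16');np.save('T16.npy',T)
cv2.imwrite('pics/w16d.png',cv2.resize(im[0:180,180:380,::-1],None,fx=4,fy=3.3))
E
```

```text
gw 0.202 F [-7.14 -7.69  1.87] F.A 5.9 M [-0.86  0.8  -0.44] 21.9667 j [-0.47  0.41  1.91  0.84  0.41 -0.59]
ring rel: A -0.4 DN -0.7 RT -0.2 tilt 0.1 phi 52.2
```

View pics/w16d.png

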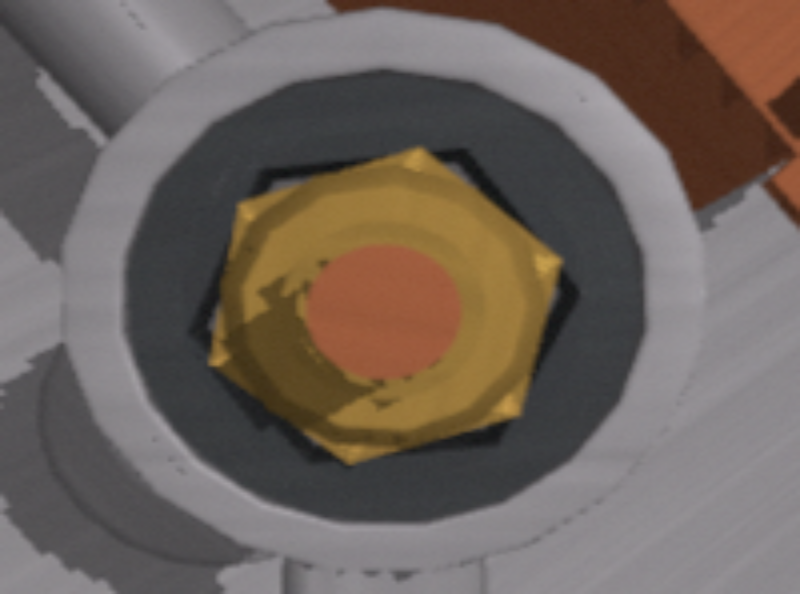

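Nut unmoved again (same world angle), force rises: it is home. Back off to relax and lift off along the axis.

Call:
carry_out(steps=[0.035,0.706,0,0,0,-1,-1,0.035,0.706,0,0,0,-1,-1,0.035,0.706,0,0,0,-1,-1,0.035,0.706,0,0,0,-1,-1,0,-0.04,-0.2,0,0,0.1,-1,0,0,-0.4,0,0,0,-1,0,0,-0.5,0,0,0,-1,0,0,-0.5,0,0,0,-1,0,0,-0.5,0,0,0,-1,0,0,0,0,0,0,-1])

```text
time_s: 22.85
eef_pos: [599.5, -98.2, 129.1]
ee_rot: [0.168, 0.751, 0.587, 0.25]
force: [1.2, -1.2, -2.7]
grip_width: 0.195
```

```bash
python3 st.py
```

```text
gw 0.195 F [ 1.22 -1.17 -2.67] F.A -2.8 M [-0.07  0.59 -0.01] 22.85 j [-0.49  0.37  1.85  0.71  0.49 -0.81]
ring rel: A 21.6 DN -1.8 RT -1.8 tilt 0.1 phi 72.0
```

Call:
carry_out(steps=[0,0,-1,0,0,0,-1,0,0,-1.5,0,0,0,-1,0,0,-1.5,0,0,0,-1,0,0,-1.5,0,0,0,-1,0,0,0,0,0,0,-1,0,0,0,0,0,0,-1])

```text
time_s: 23.35
eef_pos: [568.4, -100.7, 174.0]
ee_rot: [0.168, 0.751, 0.587, 0.25]
force: [0.8, -0.1, -3.8]
grip_width: 0.198
```

```bash
python3 st.py; python3 - <<'E'
from h import *
im,C,T=shot('wrist','w17');np.save('T17.npy',T)
E1=rows(T,down([450,-300,200],70)); E2=rows(E1,down([476,-379,60],80.6))
P=down([450,-300,200],70)
D=np.real(logm(np.linalg.inv(T)@P))
for f in np.linspace(0,1,5):
    X=T@np.real(expm(D*f));print(X[:3,3],(X@np.r_[RING,1])[:3],(X@[-96,0,-6,1])[:3])
E
```

```text
gw 0.198 F [ 0.81 -0.12 -3.77] F.A -3.5 M [-0.01  0.61 -0.01] 23.35 j [-0.53  0.24  1.89  0.63  0.58 -0.75]
ring rel: A 76.3 DN -1.9 RT -1.5 tilt 0.1 phi 72.0
7 rows of [-3.141, -0.608, -0.983, 0.936, -0.36, 0.168]
  err mm [-0.02 -0.03 -0.04] end [ 449.98 -300.03  199.96]
5 rows of [-1.381, 0.931, 2.799, -0.0, -0.0, -0.424]
  err mm [-0.02 -0.01  0.01] end [ 475.98 -379.01   60.01]
[ 568.39 -100.75  173.97] [579.4  -22.58 193.16] [ 547.21 -193.78  161.82]
[ 539.59 -151.72  173.45] [555.37 -73.85 190.37] [ 514.46 -244.19  165.11]
[ 509.76 -201.94  177.57] [ 529.91 -124.49  191.51] [ 481.32 -293.74  173.6 ]
[ 479.65 -251.37  186.42] [ 503.65 -174.45  196.77] [ 448.62 -342.41  187.27]
[ 450. -300.  200.] [ 477.23 -223.71  206.2 ] [ 417.17 -390.21  206.  ]
```

View pics/w17.png

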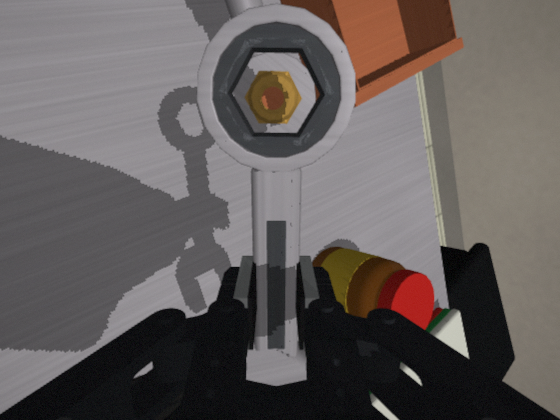

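Spanner off the nut, still straight in the grip (ring at (277,88)). Carrying it back over the mat.

Call:
carry_out(steps=[-3.14,-0.61,-0.98,0.936,-0.36,0.168,-1,-3.14,-0.61,-0.98,0.936,-0.36,0.168,-1,-3.14,-0.61,-0.98,0.936,-0.36,0.168,-1,-3.14,-0.61,-0.98,0.936,-0.36,0.168,-1,-3.14,-0.61,-0.98,0.936,-0.36,0.168,-1,-3.14,-0.61,-0.98,0.936,-0.36,0.168,-1,-3.14,-0.61,-0.98,0.936,-0.36,0.168,-1,-1.38,0.93,2.8,0,0,-0.424,-1,-1.38,0.93,2.8,0,0,-0.424,-1,-1.38,0.93,2.8,0,0,-0.424,-1,-1.38,0.93,2.8,0,0,-0.424,-1,-1.38,0.93,2.8,0,0,-0.424,-1,0,0,0,0,0,0,-1,0,0,0,0,0,0,-1])

```text
time_s: 24.57
eef_pos: [475.4, -378.2, 56.4]
ee_rot: [-0.003, 0.763, 0.647, -0.0]
force: [-0.4, -0.6, -1.8]
grip_width: 0.2
```

```bash
python3 st.py; python3 - <<'E'
from h import *
im,C,T=shot('wrist','w18');print(T)
shot('side','s18')
rows(T,down([476,-379,16],80.6),3)
E
```

```text
gw 0.200 F [-0.38 -0.61 -1.81] F.A -1.2 M [-0.   -0.02  0.01] 24.5667 j [-0.86  0.67  1.42 -0.    1.05 -0.7 ]
ring rel: A 32.9 DN 163.3 RT 267.0 tilt 35.2 phi 78.8
[[   0.16    0.99   -0.    475.44]
 [   0.99   -0.16    0.   -378.21]
 [   0.     -0.     -1.     56.37]
 [   0.      0.      0.      1.  ]]
3 rows of [-0.026, 0.027, 1.346, -0.017, -0.014, -0.002]
  err mm [ 0.01 -0.   -0.01] end [ 476.01 -379.     15.99]
```

View pics/w18.png

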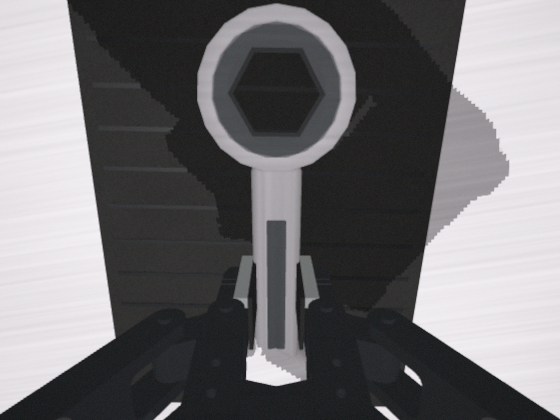

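Over the mat as before. Lowering.

Call:
carry_out(steps=[0,0,1.5,0,0,0,-1,0,0,1.5,0,0,0,-1,0,0,1,0,0,0,-1,0,0,0.5,0,0,0,-1,0,0,0.2,0,0,0,-1,0,0,0,0,0,0,-1])

```text
time_s: 25.17
eef_pos: [476.0, -378.8, 12.5]
ee_rot: [-0.0, 0.763, 0.647, -0.0]
force: [0.1, 0.4, -2.8]
grip_width: 0.203
```

Call:
carry_out(steps=[0,0,0.1,0,0,0,-1,0,0,0.1,0,0,0,-1,0,0,0,0,0,0,-1])

```text
time_s: 25.42
eef_pos: [475.9, -379.0, 10.3]
ee_rot: [-0.0, 0.763, 0.647, -0.0]
force: [-0.5, 0.5, -2.6]
grip_width: 0.195
```

Call:
carry_out(steps=[0,0,0.1,0,0,0,-1,0,0,0.1,0,0,0,-1,0,0,0.1,0,0,0,-1,0,0,0,0,0,0,-1])

```text
time_s: 25.75
eef_pos: [475.6, -378.8, 6.7]
ee_rot: [-0.001, 0.763, 0.647, -0.0]
force: [0.6, 0.3, -2.7]
grip_width: 0.202
```

Call:
carry_out(steps=[0,0,0.1,0,0,0,-1,0,0,0.05,0,0,0,-1,0,0,0,0,0,0,-1])

```text
time_s: 26.0
eef_pos: [475.8, -378.9, 5.8]
ee_rot: [-0.0, 0.763, 0.647, -0.0]
force: [-2.0, 1.4, 0.9]
grip_width: 0.205
```

Call:
carry_out(steps=[0,0,0,0,0,0,-0.4,0,0,0,0,0,0,-0.2,0,0,0,0,0,0,0,0,0,0,0,0,0,0.2,0,0,0,0,0,0,0.5,0,0,0,0,0,0,0.5,0,0,-1,0,0,0,0.5,0,0,-2,0,0,0,0.5,0,0,-3,0,0,0,0.5,0,0,-3,0,0,0,0.5,0,0,-3,0,0,0,0.5,0,0,-3,0,0,0,0.5,0,0,0,0,0,0,0.5,0,0,0,0,0,0,0.5,0,0,0,0,0,0,0.5])

```text
time_s: 27.25
eef_pos: [475.6, -378.6, 155.1]
ee_rot: [-0.001, 0.763, 0.647, -0.0]
force: [0.1, 0.3, -0.4]
grip_width: 0.749
```

```bash
python3 st.py; python3 - <<'E'
from h import *
im,C,T=shot('wrist','w19');print(T[:3,3])
shot('side','s19');im,_,_=shot('top','t19')
E
```

```text
gw 0.749 F [ 0.07  0.32 -0.37] F.A -0.4 M [ 0.07 -0.03  0.04] 27.25 j [-0.86  0.56  1.33 -0.    1.25 -0.7 ]
ring rel: A 113.5 DN 106.7 RT 267.4 tilt 35.1 phi 78.9
[ 475.64 -378.61  155.12]
```

View pics/w19.png

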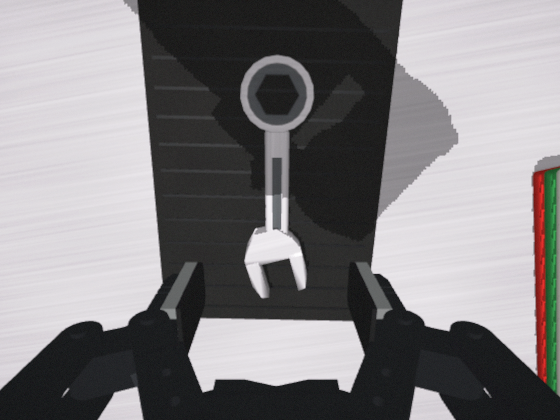

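View pics/s19.png

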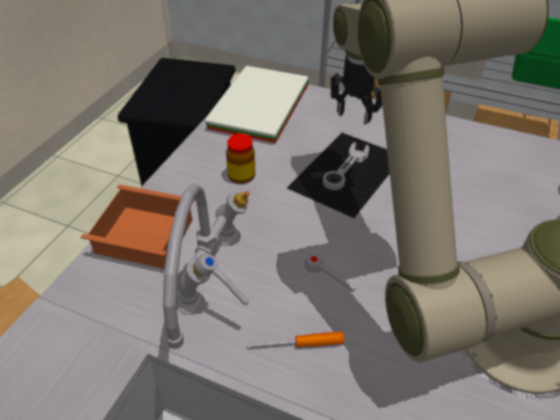

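View pics/t19.png

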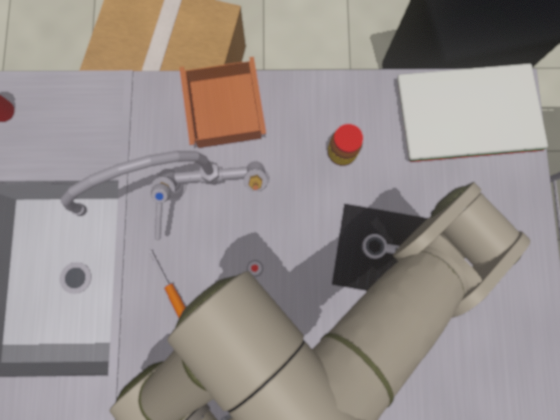

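Spanner lies flat on the mat (ring (277,93) in the wrist view, (333,180) in the side view as at the start), gripper is clear, and the tub, lever and screwdriver are at their starting pixels.

```bash
python3 -c "
from rig import finish_job
print(finish_job())"
```

```text
the job is handed in; nothing more can be done
None
```

The nut is tightened to its stop, the spanner is back flat on the mat, and the job is handed in at about 27 s. No verdict was reported, so this rests on my own checks.

**What I did:** I fitted the ring over the right-hand nut with the hexagons lined up and pushed it down until it touched the collar. I then drove the nut clockwise in four strokes, with the ratchet slipping on each return stroke (about 60° on each of the first two). After that I lifted the spanner off along the valve's axis and laid it back where it came from.

**Checks on the nut:**
- It turned about 158° in all, inside the 132–172° expected from its starting range.
- It then stopped following the ring, and a second try left it at the same angle to within about 2° while the force rose. I took that as fully home. Its joint value cannot be read directly.

**Last pictures:** They show the spanner flat on the mat. The gripper is clear of it with near-zero wrist force. The tub, tap lever and screwdriver are where they started.

**What disagreed:**
- The ring touched the collar about 2 mm lower than my camera estimate, so I went by touch.
- In the first push against the stop, the nut's corners appeared up to about 26° off the ring's hexagon, against the 8° the clearance should allow. The two lined up again on the return stroke, so I put it down to the load rather than a slip.

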